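# Push a row of sample cells home and shut the gate

## Robot

A 7-joint arm with a two-finger parallel gripper is mounted at the origin on the work surface. World frame = base frame: x ahead of the robot, y to its left, z up, the work surface at z = 0. Lengths are in m, angles in rad, forces in N, time in s.
With the tool pointing down it reaches from about 0.4 to 0.85 m from the base axis. Payload 10.4 kg.
Tool frame: the origin (TCP) lies at the very end of the fingers, on their centre line; the grasp point (between the pads) lies r.grasp_offset behind it (r.grasp_offset is the distance from the TCP to the grasp point, in m); z points along the fingers, y is the direction in which the jaws open and shut (so a half turn about z gives the same grasp; the last joint's range is limited). The gripper opens to 87 mm and grips with 3 to 60 N. Pads are 19 mm wide; open, the fingers measure 117 mm over their backs; the gripper's body (75 mm by 190 mm) begins 51 mm behind the grasp point.
Start: joints at [1.165, 0.332, -0.065, 1.46, 0.022, 1.35, -0.088], TCP at [0.233, -0.58, 0.223] pointing down, gripper open.
Joint ranges: [-2.6, 2.6], [-0.5, 2.12], [-1.47, 1.34], [0.16, 2.42], [-1.27, 4.41], [0.06, 2.06], [-2.6, 2.6]. Speed limits (rad/s): [2.22, 2.22, 2.79, 2.79, 3.14, 3.14, 3.14].

## Interface

Orientations are given as a unit quaternion [x, y, z, w].
In Python, from bench import read_state, cams, job, r gives the robot as it stands. The module is installed in compiled form; this text tells all that it offers.
- The arm moves only by the tool arm_command, never from a script. Its argument "increments" is a list of rows, each an object of numbers: "gripper": the opening in per cent of the stroke, from 0 (shut) to 100 (fully open); "dx", "dy", "dz": the shift along the tool's x, y, z in m; "spin": the turn about the tool's z in degrees. In form: [{"gripper": .., "dx": .., "dy": .., "dz": .., "spin": ..}, ...]. A call has exactly 8 rows; each row shifts and turns the commanded pose from where the row before left it, along the tool's axes as they then stand; what a row does not reach is not made up. A row lasts 1/8 s, in which the tool goes at most 62.5 mm and 10.7 degrees, less where a joint would pass 70% of its speed; a pose out of reach is approached as far as the arm can. A call with a gripper value outside its range is refused whole. The fingers move at their own pace and stop on an object; "grip_force" is the grip in N (left out, the last holds). Time passes only in rows, so rows that do not move let the fingers close, or fill a call up. It gives the time, the measured TCP pose, the force and the opening at its end, in the units of the state.
- read_state(): the state, without advancing time (a new reading comes with each control period).
- cams.camera(name): name is "scene" or "top" or "wrist"; returns the picture (400x640x3 uint8, red, green, blue); there is no depth.
- cams.camera_info(name): a dict with "K" (3x3 intrinsics, pixels), "rvec" (rotation vector, rad) and "tvec" (3), from world to camera coordinates, as OpenCV has them. Camera axes: x right, y down, z forward; pixel columns grow to the right and rows downward; lengths in m; the calibration is good to about 2 mm. A picture is of the moment at which its call begins: read the wrist's pose just before it. camera_info takes no time and is no camera call; for the wrist camera it gives the pose at the moment of the call.
- job.close_job(): hands the job in, once; it reports no verdict.
The state is a dict: "time": time; "joint_positions": joint angles; "joint_vel": joint speeds; "joint_torque": joint torques, N m; "ee_pos": TCP position; "eef_rot": TCP orientation; "ft_force": force on the tool from outside, world axes, zero at the start; "torque": the same for the moment, N m; "width": finger opening in m.
Only numpy, scipy, OpenCV 4.12 (cv2) and the standard library are available. Lean on these libraries where they do the work, as an engineer would, in place of code of your own. Each camera call takes 0.05 s, during which the arm holds its last target.

## Task

Push the row of four steel sample cells along the plate into the lane of the measuring head as one closed row, without lifting a cell or letting the row buckle or come apart, until the leading cell is fully home on the end stop; press there for about half a second with about 16 N at the hand, and never push harder than 22 N. Then swing the gate fully shut across the lane behind the row, let go and leave everything else on the bench alone.

Things in the scene. Friction and masses are not known exactly. Their poses are not given: they have to be found in the camera images.
- rack: Loading table of the sample changer, fixed: aluminium plate 500 x 190 x 6 mm with a straight lane between two dark steel rails and a grey measuring head 85 mm high beyond the lane's closed end. Origin: on the lane's centre line at its mouth, at bench height (plate's top 6 mm above). +x: along the lane, the way the row is pushed; y: across it; z: up.
- lane_mouth (a point): Point on the plate's top, on the lane's centre line at its mouth (rack x = 0). From here the rails run 169 mm in, 39 mm apart and 12 mm high over the plate; before them two guides of the same height flare the mouth to about 63 mm wide at rack x = -35 mm.
- lane_end (a point): Point on the plate's top on the centre line 154 mm in from the mouth: the nominal place of the end stop's rubber face (30 mm wide, 2 to 24 mm above the plate). The stop is rigid but set by a screw up to 6 mm nearer or farther than this point, which is not measured: it has to be felt.
- gate (a joint): Swing gate at the mouth, on the rack's +y side; bar 76 mm long, 8 mm thick, 16 to 28 mm above the plate (passes over the rails). Value in rad grows as it closes, counter-clockwise from above: at 0.5 the bar points along rack -x, below that it is swung outward, at its limit 2.07 it is square across the lane, inner face at rack x = 2.5 mm, 1.5 to 13.5 mm behind a row that is home.
- gate_post (a point): Centre of the top of the gate's upright round steel post, by which the gate is swung: 12 mm thick, 70 mm from the hinge pin, its top 70 mm above the plate, free of the bar over its upper 42 mm.
- gate_hinge (a point): On the axis of the gate's upright hinge pin (rack x = -1.5 mm, y = +50 mm), 30 mm above the plate. Light friction, 0.05 N m: the gate stays where it is left. It cannot close on a row that is not in.
- cell_1_mid (a point): centre (16 mm above its underside) of sample cell 1 of the row (the leading cell, nearest the lane): square steel block 36 x 36 x 32 mm with a round dark lid 3 mm high, about 0.15 kg, loose on the plate. At the start the four stand nearly in line before the mouth, gaps 1 to 3 mm; its x axis points roughly to the lane.
- cell_2_mid (a point): centre (16 mm above its underside) of sample cell 2 of the row (second): square steel block 36 x 36 x 32 mm with a round dark lid 3 mm high, about 0.15 kg, loose on the plate. At the start the four stand nearly in line before the mouth, gaps 1 to 3 mm; its x axis points roughly to the lane.
- cell_3_mid (a point): centre (16 mm above its underside) of sample cell 3 of the row (third): square steel block 36 x 36 x 32 mm with a round dark lid 3 mm high, about 0.15 kg, loose on the plate. At the start the four stand nearly in line before the mouth, gaps 1 to 3 mm; its x axis points roughly to the lane.
- cell_4_mid (a point): centre (16 mm above its underside) of sample cell 4 of the row (last, the one to be pushed): square steel block 36 x 36 x 32 mm with a round dark lid 3 mm high, about 0.15 kg, loose on the plate. At the start the four stand nearly in line before the mouth, gaps 1 to 3 mm; its x axis points roughly to the lane.
- spare_cell: spare cell like those of the row, on the plate beside it, not part of the job; origin at its underside (bystander: leave alone)
- cap_can: small closed steel can, 48 mm across, 45 mm high, on the bench; origin at its underside (bystander: leave alone)
- vial: amber glass vial, 28 mm across, 60 mm high, on the bench; origin at its underside (bystander: leave alone)
- driver: screwdriver 170 mm long lying on the bench; origin at its underside (bystander: leave alone)
- meter: hand-held multimeter 160 x 80 x 36 mm lying on the bench; origin at its underside (bystander: leave alone)
- weight: brass weight, 40 mm across, 30 mm high, on the bench; origin at its underside (bystander: leave alone)
- cell_1: the same cell as cell_1_mid, with its origin at the centre of its underside; x, y, z axes as the rack's, within a few degrees
- cell_2: the same cell as cell_2_mid, with its origin at the centre of its underside; x, y, z axes as the rack's, within a few degrees
- cell_3: the same cell as cell_3_mid, with its origin at the centre of its underside; x, y, z axes as the rack's, within a few degrees
- cell_4: the same cell as cell_4_mid, with its origin at the centre of its underside; x, y, z axes as the rack's, within a few degrees

How it is judged:
On the way, in this order (a step that is already met when the one before it is completed fails the run):
1. the closed row stands in the lane and its leading cell is pressed on the end stop with more than 8 N (x of cell_1 in the frame of rack above 0.1285 m and horizontal distance between cell_1 and cell_2 below 0.0375 m and horizontal distance between cell_2 and cell_3 below 0.0375 m and horizontal distance between cell_3 and cell_4 below 0.0375 m and contact force between cell_1 and rack above 8 N and linear speed of cell_1 below 0.004 m/s), for 0.25 s.
2. the gate is shut across the lane behind the row (value of joint gate above 1.99 rad), for 0.2 s.
At the end, for the whole second after the job is handed in: All four cells upright and at rest on the plate in the lane, the leading one on the end stop (centre at least 128.5 mm in from the mouth), neighbours' centres less than 37.5 mm apart, and the gate shut square across the lane within about 5 degrees (joint above 1.99 rad) (x of cell_1 in the frame of rack above 0.1285 m and horizontal distance between cell_1 and cell_2 below 0.0375 m and horizontal distance between cell_2 and cell_3 below 0.0375 m and horizontal distance between cell_3 and cell_4 below 0.0375 m and z of each of cell_1, cell_2, cell_3, cell_4 in the frame of rack below 0.009 m and angle between each of cell_1, cell_2, cell_3, cell_4's own z axis and vertical below 0.06 rad and linear speed of each of cell_1, cell_2, cell_3, cell_4 below 0.01 m/s and value of joint gate above 1.99 rad); the robot touches nothing.
It fails at once if the row is pushed with more than 22 N (contact force between any of the arm, the fingers and cell_4 above 22 N).
It fails at once if the row comes apart (a gap of more than 10 mm between neighbours) (horizontal distance between cell_1 and cell_2 above 0.046 m or horizontal distance between cell_2 and cell_3 above 0.046 m or horizontal distance between cell_3 and cell_4 above 0.046 m).
It fails at once if the row buckles or splays: a cell is more than 18 mm off the lane's line or turned more than 17 degrees (y of any of cell_1, cell_2, cell_3, cell_4 in the frame of rack above 0.018 m or y of any of cell_1, cell_2, cell_3, cell_4 in the frame of rack below -0.018 m or angle between the x axis of any of cell_1, cell_2, cell_3, cell_4 and the x axis of rack, either way round above 0.3 rad).
It fails at once if a cell is lifted or tipped (z of any of cell_1, cell_2, cell_3, cell_4 in the frame of rack above 0.014 m or angle between any of cell_1, cell_2, cell_3, cell_4's own z axis and vertical above 0.25 rad).
It fails at once if a bystander is moved more than 15 mm (distance of any of spare_cell, cap_can, vial, driver, meter, weight from where it was at the start of the episode above 0.015 m).
It also fails if it takes over 69 s, if anything falls off the work surface, if the arm or the gripper's body presses on something with over 40 N, if the wrist force passes 120 N, or if a joint passes its speed limit or range.

## Working session

There is one attempt and no reset: what is moved stays moved. The work goes in short steps, Python scripts to look and compute and a tool call to move; the robot and the scene stay as the last step left them, time stands still between calls to the robot, and variables do not carry over. Pictures are saved under pics/ and viewed, and the job is handed in when it is done.

Besides the shell and the picture viewer there is one more tool, called after "Request:" as a command line: name --argument value ..., lists and objects as JSON in quotes. arm_command: Moves the arm, as the interface text tells. Its arguments: {"type":"object","properties":{"increments":{"type":"array","items":{"type":"object","properties":{"gripper":{"type":"number"},"dx":{"type":"number"},"dy":{"type":"number"},"dz":{"type":"number"},"spin":{"type":"number"}}}},"grip_force":{"type":"number"}},"required":["increments"]}

```bash
mkdir -p pics; cat > h.py <<'E'
import numpy as np,cv2
from bench import read_state,cams,job,r
def snap(n,f):
    im=cams.camera(n); cv2.imwrite('pics/'+f,im[:,:,::-1]); return im
E
python3 - <<'E'
from h import *
s=read_state()
for k,v in s.items(): print(k,np.round(v,4))
print(r.grasp_offset)
for n in ['scene','top','wrist']:
    i=cams.camera_info(n)
    print(n,i['K'],i['rvec'],i['tvec'])
    snap(n,n+'0.png')
E
```

```text
time 0.0
joint_positions [ 1.1654  0.3329 -0.0647  1.4609  0.0216  1.3499 -0.0885]
joint_vel [-0.001   0.0002 -0.0004  0.001   0.     -0.0013 -0.0021]
joint_torque [ 4.00000e-04 -6.23261e+01  2.49000e-02 -3.89887e+01 -6.12000e-02
  3.99000e-02  2.00000e-04]
ee_pos [ 0.2333 -0.5794  0.2217]
eef_rot [ 9.817e-01  1.902e-01 -2.000e-04 -7.000e-04]
ft_force [-0.3323 -0.4739 -0.7582]
torque [0.0143 0.0242 0.0154]
width 0.0868
0.0187
scene [[486.71098708   0.         320.24152026]
 [  0.         486.71098708 206.52428873]
 [  0.           0.           1.        ]] [ 0.73151945  2.57159658 -1.20378242] [ 0.43060227 -0.10103141  1.56472647]
top [[486.17409275   0.         324.17596729]
 [  0.         486.17409275 198.37709446]
 [  0.           0.           1.        ]] [ 2.15573512 -2.21454719  0.05303053] [0.02529416 0.51125427 1.3436543 ]
wrist [[298.02786743   0.         322.51490977]
 [  0.         298.02786743 195.80673385]
 [  0.           0.           1.        ]] [-2.41987406  1.63381844  0.21400387] [-0.62411537 -0.03205827  0.38882216]
```

View pics/scene0.png

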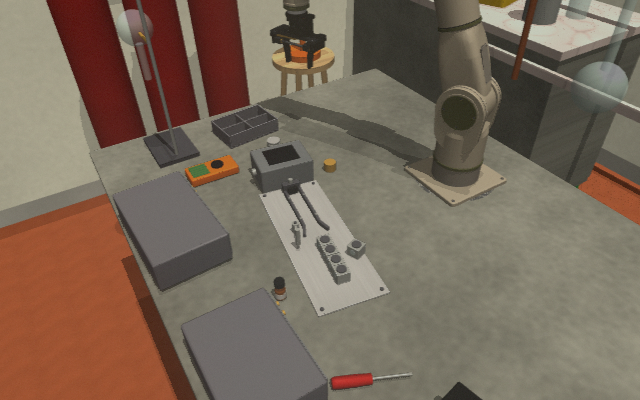

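View pics/top0.png

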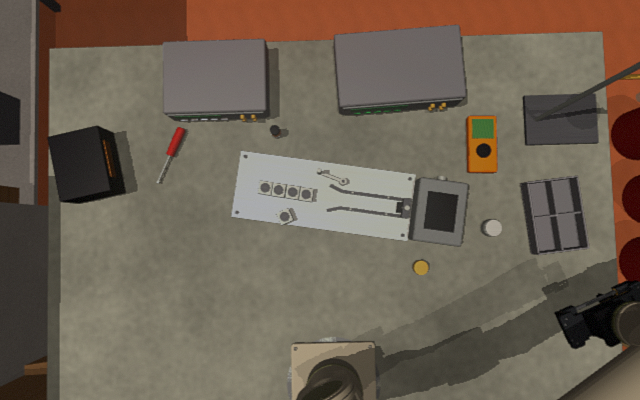

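View pics/wrist0.png

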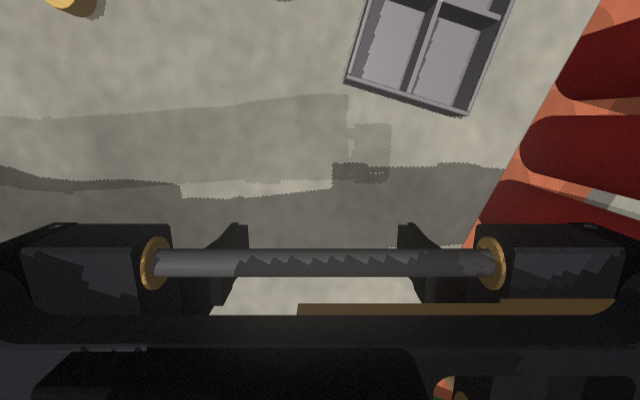

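```bash
python3 - <<'E'
from h import *
im=cv2.imread('pics/top0.png'); c=im[140:250,225:425]; cv2.imwrite('pics/topz.png',cv2.resize(c,None,fx=4,fy=4,interpolation=cv2.INTER_CUBIC))
im=cv2.imread('pics/scene0.png'); c=im[140:320,240:400]; cv2.imwrite('pics/scz.png',cv2.resize(c,None,fx=3.3,fy=3.3,interpolation=cv2.INTER_CUBIC))
for n in ['scene','top']:
    i=cams.camera_info(n);R=cv2.Rodrigues(i['rvec'])[0];print(n,-R.T@i['tvec']);print(R)
E
```

```text
scene [1.00568073 0.86509634 0.94032397]
[[-0.85501565  0.51820722 -0.0202363 ]
 [ 0.34746337  0.54345646 -0.76414939]
 [-0.38499019 -0.66039106 -0.6447218 ]]
top [ 0.42999369 -0.00302608  1.37205098]
[[-0.02653869 -0.99957183 -0.01232278]
 [-0.99783628  0.02723037 -0.05984367]
 [ 0.0601536   0.01070794 -0.9981317 ]]
```

View pics/topz.png

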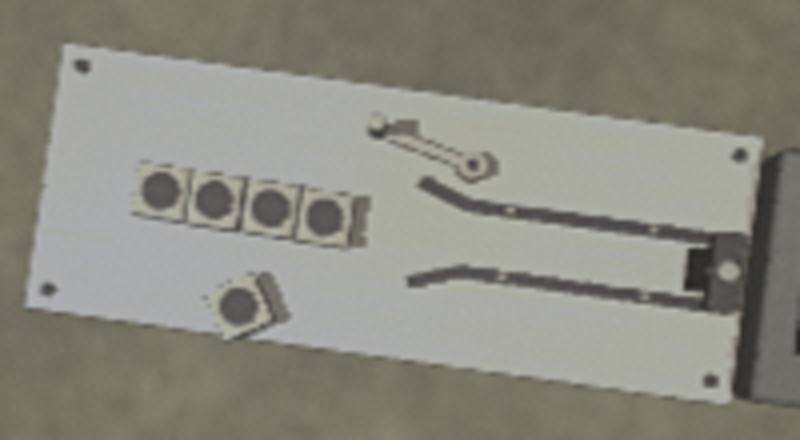

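View pics/scz.png

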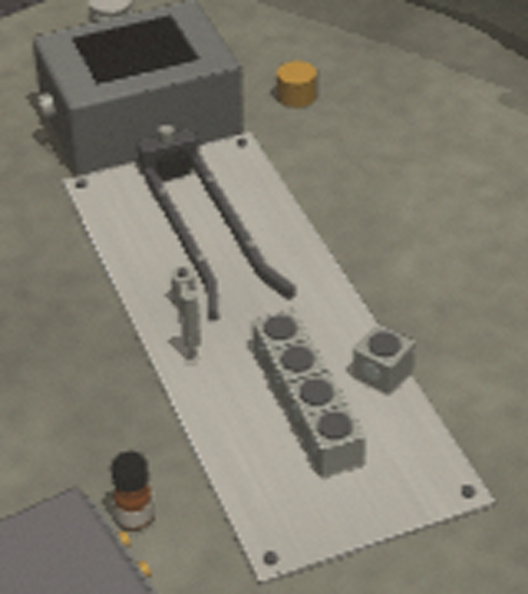

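```bash
cat >> h.py <<'E'
def ray(n,uv,z,info=None):
    i=info or cams.camera_info(n);R=cv2.Rodrigues(np.array(i['rvec']))[0];C=-R.T@np.array(i['tvec'])
    d=R.T@np.linalg.inv(i['K'])@np.array([uv[0],uv[1],1.]);return C+d*(z-C[2])/d[2]
def proj(n,P,info=None):
    i=info or cams.camera_info(n);return cv2.projectPoints(np.atleast_2d(np.array(P,float)),np.array(i['rvec']),np.array(i['tvec']),np.array(i['K']),None)[0][:,0]
def z2(u,v,f=4,o=(225,140)): return ((u+.5)/f-.5+o[0],(v+.5)/f-.5+o[1])
E
python3 - <<'E'
from h import *
C={k:ray('top',z2(*p),z)[:2] for k,p,z in [('c1',(65,43),.006),('c2',(763,135),.006),('c3',(735,403),.006),('c4',(27,306),.006),
('hinge',(475,165),.036),('post',(377,123),.076),('flareL',(424,180),.018),('bendL',(476,205),.018),('endL',(705,237),.018),('flareR',(411,281),.018),('bendR',(462,271),.018),('endR',(697,303),.018),('rub_t',(690,270),.02),
('l4',(162,190),.041),('l3',(216,199),.041),('l2',(271,208),.041),('l1',(325,217),.041),('spare',(240,306),.041)]}
for k,v in C.items(): print(k,np.round(v,4))
d=lambda a,b:np.linalg.norm(C[a]-C[b])
print(d('c1','c2'),d('c2','c3'),d('c3','c4'),d('c4','c1'))
th=[np.degrees(np.arctan2(*(C[b]-C[a])[::-1])) for a,b in [('c1','c2'),('c4','c3'),('bendL','endL'),('bendR','endR'),('l4','l1')]];print(th)
E
```

```text
c1 [0.6552 0.2443]
c2 [ 0.5758 -0.2471]
c3 [ 0.3884 -0.2205]
c4 [0.4694 0.2742]
hinge [ 0.5574 -0.0429]
post [0.5837 0.0231]
flareL [ 0.5496 -0.0075]
bendL [ 0.5311 -0.0433]
endL [ 0.5044 -0.202 ]
flareR [0.4793 0.0034]
bendR [ 0.4853 -0.0323]
endR [ 0.4586 -0.1948]
rub_t [ 0.4816 -0.1905]
l4 [0.5456 0.1728]
l3 [0.5384 0.1358]
l2 [0.5312 0.0981]
l1 [0.524  0.0612]
spare [0.4645 0.1209]
0.49779242027463166 0.18936427178475013 0.501243255598176 0.18816232440638897
[np.float64(-99.17115909588676), np.float64(-99.30462270240534), np.float64(-99.55530029126278), np.float64(-99.3136510125513), np.float64(-100.98700061173025)]
```

The rack frame fits the plate, rails and hinge: origin is about (0.508, -0.037) and the lane points to -99.3°. I'll spin the tool so its y axis lies across the lane, then move behind the row.

Request:
arm_command --increments '[{"gripper": 0, "dx": 0, "dy": 0, "dz": 0, "spin": -9.8}, {"gripper": 0, "dx": 0, "dy": 0, "dz": 0, "spin": -9.8}, {"gripper": 0, "dx": 0, "dy": 0, "dz": 0, "spin": -9.8}, {"gripper": 0, "dx": 0, "dy": 0, "dz": 0, "spin": -9.8}, {"gripper": 0, "dx": 0, "dy": 0, "dz": 0, "spin": -9.8}, {"gripper": 0, "dx": 0, "dy": 0, "dz": 0, "spin": -9.8}, {"gripper": 0, "dx": 0.03, "dy": 0.03, "dz": 0, "spin": 0}, {"gripper": 0, "dx": 0.05, "dy": 0.03, "dz": 0, "spin": 0}]' --grip_force 20

```text
time: 1.15
ee_pos: [0.3054, -0.5105, 0.2219]
eef_rot: [0.763, 0.647, 0.0, -0.0]
ft_force: [0.2, 0.4, -0.2]
width: 0.015
```

Request:
arm_command --increments '[{"gripper": 0, "dx": 0.05, "dy": 0.03, "dz": 0, "spin": 0}, {"gripper": 0, "dx": 0.05, "dy": 0.03, "dz": 0, "spin": 0}, {"gripper": 0, "dx": 0.05, "dy": 0.03, "dz": 0, "spin": 0}, {"gripper": 0, "dx": 0.05, "dy": 0.03, "dz": 0, "spin": 0}, {"gripper": 0, "dx": 0.05, "dy": 0, "dz": 0, "spin": 0}, {"gripper": 0, "dx": 0.05, "dy": 0, "dz": 0, "spin": 0}, {"gripper": 0, "dx": 0.05, "dy": 0, "dz": 0, "spin": 0}, {"gripper": 0, "dx": 0.05, "dy": 0, "dz": 0, "spin": 0}]'

```text
time: 2.15
ee_pos: [0.4883, -0.1334, 0.2225]
eef_rot: [0.762, 0.648, -0.0, 0.0]
ft_force: [0.4, -0.7, 0.2]
width: 0.0004
```

```bash
cat >> h.py <<'E'
O=np.array([.508,-.037]);UX=np.array([-.1616,-.9869]);UY=np.array([.9869,-.1616])
def rk(p): d=np.array(p)[:2]-O; return np.round([d@UX,d@UY],4)
def st():
    s=read_state();q=s['eef_rot'];f=np.array(s['ft_force'])
    print('t',round(s['time'],2),'rack',rk(s['ee_pos']),'z',round(s['ee_pos'][2],4),'yaw',np.degrees(2*np.arctan2(q[1],q[0])).round(2),'Frack',np.round([f[:2]@UX,f[:2]@UY,f[2]],2),'w',round(s['width'],4),'j',np.round(s['joint_positions'],2))
E
python3 - <<'E'
from h import *
st(); snap('wrist','w1.png'); i=cams.camera_info('wrist'); print(i)
E
```

```text
t 2.15 rack [ 0.0983 -0.0038] z 0.2225 yaw 80.73 Frack [0.66 0.51 0.17] w 0.0004 j [ 0.7   0.11 -0.55  1.74  0.06  1.31 -0.03]
{'K': array([[298.02786743,   0.        , 322.51490977],
       [  0.        , 298.02786743, 195.80673385],
       [  0.        ,   0.        ,   1.        ]]), 'rvec': array([-2.87707194,  0.22170813,  0.0284734 ]), 'tvec': array([-0.50209166, -0.07841192,  0.37701904])}
```

View pics/w1.png

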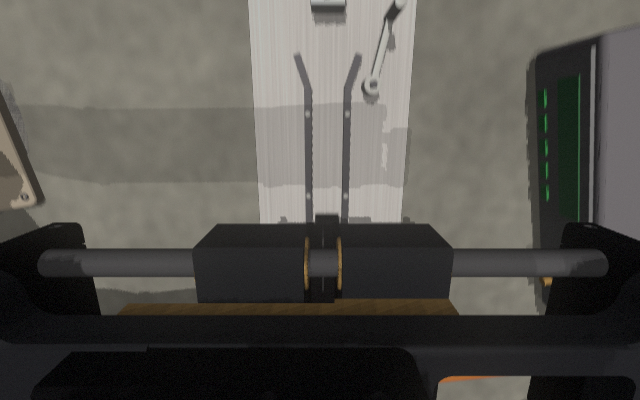

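Request:
arm_command --increments '[{"gripper": 0, "dx": 0.04, "dy": 0, "dz": 0, "spin": 0}, {"gripper": 0, "dx": 0.04, "dy": 0, "dz": 0, "spin": 0}, {"gripper": 0, "dx": 0.03, "dy": 0, "dz": 0, "spin": 0}, {"gripper": 0, "dx": 0, "dy": 0, "dz": 0, "spin": 0}, {"gripper": 0, "dx": 0, "dy": 0, "dz": 0, "spin": 0}, {"gripper": 0, "dx": 0, "dy": 0, "dz": 0, "spin": 0}, {"gripper": 0, "dx": 0, "dy": 0, "dz": 0, "spin": 0}, {"gripper": 0, "dx": 0, "dy": 0, "dz": 0, "spin": 0}]'

```text
time: 3.2
ee_pos: [0.5061, -0.0269, 0.2225]
eef_rot: [0.762, 0.647, -0.0, 0.0]
ft_force: [-0.1, -0.3, 0.1]
width: 0.0006
```

```bash
python3 - <<'E'
from h import *
import json
st(); i=cams.camera_info('wrist'); im=snap('wrist','w2.png')
json.dump({k:np.array(v).tolist() for k,v in i.items()},open('w2.json','w'))
c=im[0:225,220:440,::-1]; cv2.imwrite('pics/w2z.png',cv2.resize(c,None,fx=2.6,fy=2.6,interpolation=cv2.INTER_CUBIC))
E
```

```text
t 3.2 rack [-0.0097 -0.0035] z 0.2225 yaw 80.7 Frack [ 0.31 -0.07  0.15] w 0.0006 j [ 0.57  0.12 -0.65  1.74  0.07  1.31 -0.26]
```

View pics/w2z.png

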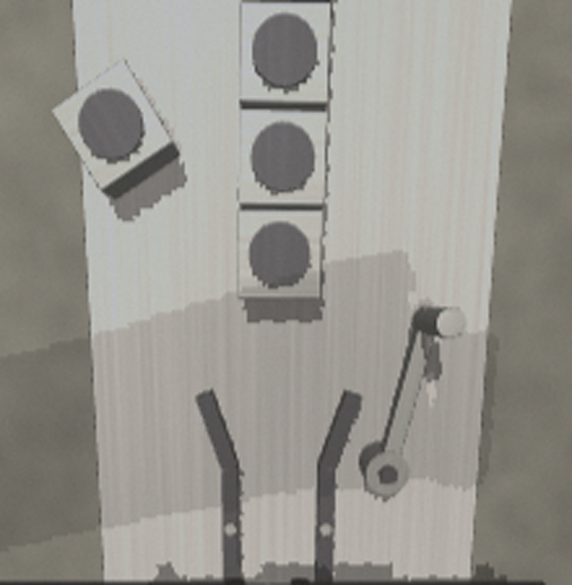

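```bash
python3 - <<'E'
from h import *
import json
i=json.load(open('w2.json')); i['K']=np.array(i['K'])
for k,p,z in [('l3',(285,51),.041),('l2',(283,156),.041),('l1',(280,254),.041),('bL',(240,466),.018),('bR',(318,466),.018),('in1',(242,560),.018),('in2',(316,560),.018),('fl',(213,392),.018),('fr',(345,394),.018),('hinge',(388,475),.036),('post',(451,323),.076),('pl',(103,570),.006),('pr',(473,570),.006),('pl2',(75,20),.006),('pr2',(512,20),.006)]:
    P=ray('wrist',z2(*p,f=2.6,o=(220,0)),z,i); print(k,np.round(P[:2],4),rk(P))
print('w cam',-cv2.Rodrigues(np.array(i['rvec']))[0].T@i['tvec'])
E
```

```text
l3 [0.5388 0.1365] [-0.1762  0.0024]
l2 [0.532  0.0988] [-0.1379  0.0018]
l1 [0.5248 0.0613] [-0.0998  0.0007]
bL [ 0.4911 -0.0302] [-0.004  -0.0178]
bR [ 0.5282 -0.0362] [-0.004   0.0198]
in1 [ 0.484  -0.0773] [ 0.0436 -0.0172]
in2 [ 0.5203 -0.0832] [0.0436 0.0196]
fl [0.4846 0.0068] [-0.0395 -0.0302]
fr [ 0.5457 -0.0041] [-0.0385  0.0319]
hinge [ 0.5587 -0.0417] [-0.0035  0.0508]
post [0.5852 0.0236] [-0.0723  0.0664]
pl [ 0.4113 -0.075 ] [ 0.0531 -0.0893]
pr [ 0.5995 -0.1057] [0.0531 0.1014]
pl2 [0.4534 0.1727] [-0.1981 -0.0878]
pr2 [0.6398 0.1422] [-0.1981  0.1012]
w cam [0.51636192 0.04187323 0.38415655]
```

Wrist and top views agree within about 2 mm. I shift the rack origin slightly to (0.5095, -0.0342). Next I go behind the row and down.

Request:
arm_command --increments '[{"gripper": 0, "dx": 0.04, "dy": 0.006, "dz": 0, "spin": 0}, {"gripper": 0, "dx": 0.045, "dy": 0, "dz": 0, "spin": 0}, {"gripper": 0, "dx": 0.045, "dy": 0, "dz": 0, "spin": 0}, {"gripper": 0, "dx": 0.045, "dy": 0, "dz": 0, "spin": 0}, {"gripper": 0, "dx": 0.045, "dy": 0, "dz": 0, "spin": 0}, {"gripper": 0, "dx": 0.035, "dy": 0, "dz": 0.03, "spin": 0}, {"gripper": 0, "dx": 0, "dy": 0, "dz": 0.05, "spin": 0}, {"gripper": 0, "dx": 0, "dy": 0, "dz": 0.04, "spin": 0}]'

```text
time: 4.25
ee_pos: [0.5527, 0.2245, 0.1005]
eef_rot: [0.762, 0.648, -0.0, -0.0]
ft_force: [0.7, -0.8, -0.6]
width: 0.0006
```

```bash
sed -i 's/^O=np.array.*;UX/O=np.array([.5095,-.0342]);UX/' h.py; python3 - <<'E'
from h import *
st(); im=snap('scene','s1.png'); cv2.imwrite('pics/s1z.png',cv2.resize(im[150:330,240:420,::-1],None,fx=3.3,fy=3.3,interpolation=cv2.INTER_CUBIC))
E
```

```text
t 4.25 rack [-0.2622  0.0008] z 0.1005 yaw 80.78 Frack [ 0.66  0.81 -0.62] w 0.0006 j [ 0.12  0.47 -0.74  1.65  0.34  1.15 -0.86]
```

View pics/s1z.png

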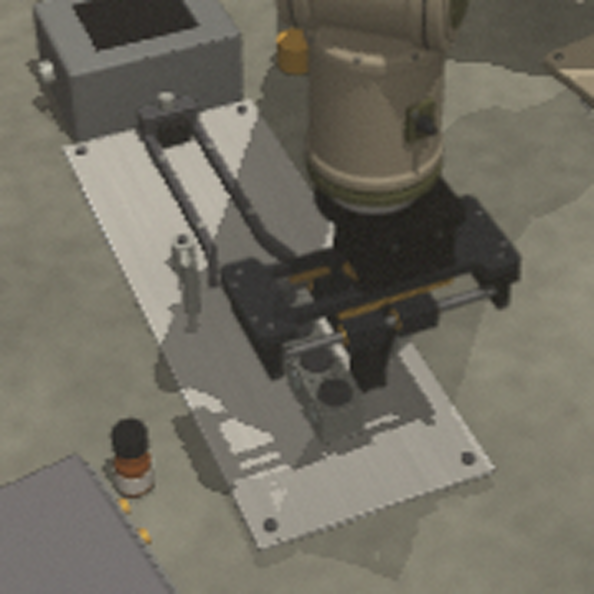

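Request:
arm_command --increments '[{"gripper": 0, "dx": 0, "dy": 0, "dz": 0.03, "spin": 0}, {"gripper": 0, "dx": 0, "dy": 0, "dz": 0.03, "spin": 0}, {"gripper": 0, "dx": 0, "dy": 0, "dz": 0.015, "spin": 0}, {"gripper": 0, "dx": 0, "dy": 0, "dz": 0.01, "spin": 0}, {"gripper": 0, "dx": 0, "dy": 0, "dz": 0, "spin": 0}, {"gripper": 0, "dx": 0, "dy": 0, "dz": 0, "spin": 0}, {"gripper": 0, "dx": 0, "dy": 0, "dz": 0, "spin": 0}, {"gripper": 0, "dx": 0, "dy": 0, "dz": 0, "spin": 0}]'

```text
time: 5.3
ee_pos: [0.5534, 0.2243, 0.018]
eef_rot: [0.762, 0.648, 0.0, 0.0]
ft_force: [0.2, 0.2, 0.8]
width: 0.0007
```

```bash
python3 - <<'E'
from h import *
st(); im=snap('scene','s2.png'); cv2.imwrite('pics/s2z.png',cv2.resize(im[150:330,240:420,::-1],None,fx=3.3,fy=3.3,interpolation=cv2.INTER_CUBIC))
E
```

```text
t 5.3 rack [-0.2622  0.0015] z 0.018 yaw 80.73 Frack [-0.27  0.11  0.81] w 0.0007 j [ 0.08  0.57 -0.69  1.71  0.42  1.01 -0.92]
```

View pics/s2z.png

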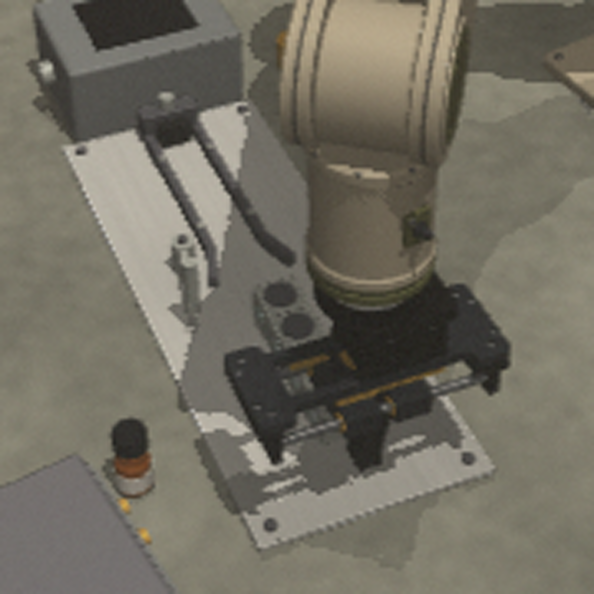

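Request:
arm_command --increments '[{"gripper": 0, "dx": -0.005, "dy": 0, "dz": 0.003, "spin": 0}, {"gripper": 0, "dx": -0.005, "dy": 0, "dz": 0, "spin": 0}, {"gripper": 0, "dx": -0.003, "dy": 0, "dz": 0, "spin": 0}, {"gripper": 0, "dx": -0.002, "dy": 0, "dz": 0, "spin": 0}, {"gripper": 0, "dx": -0.002, "dy": 0, "dz": 0, "spin": 0}, {"gripper": 0, "dx": -0.002, "dy": 0, "dz": 0, "spin": 0}, {"gripper": 0, "dx": -0.002, "dy": 0, "dz": 0, "spin": 0}, {"gripper": 0, "dx": -0.002, "dy": 0, "dz": 0, "spin": 0}]'

```text
time: 6.35
ee_pos: [0.5494, 0.2017, 0.0146]
eef_rot: [0.762, 0.648, 0.0, -0.0]
ft_force: [-0.4, 1.9, 0.1]
width: 0.0001
```

Request:
arm_command --increments '[{"gripper": 0, "dx": -0.002, "dy": 0, "dz": 0, "spin": 0}, {"gripper": 0, "dx": -0.002, "dy": 0, "dz": 0, "spin": 0}, {"gripper": 0, "dx": -0.002, "dy": 0, "dz": 0, "spin": 0}, {"gripper": 0, "dx": -0.002, "dy": 0, "dz": 0, "spin": 0}, {"gripper": 0, "dx": -0.002, "dy": 0, "dz": 0, "spin": 0}, {"gripper": 0, "dx": -0.002, "dy": 0, "dz": 0, "spin": 0}, {"gripper": 0, "dx": -0.002, "dy": 0, "dz": 0, "spin": 0}, {"gripper": 0, "dx": -0.002, "dy": 0, "dz": 0, "spin": 0}]'

```text
time: 7.35
ee_pos: [0.5469, 0.1857, 0.0146]
eef_rot: [0.762, 0.648, 0.0, 0.0]
ft_force: [0.9, 3.7, -1.1]
width: 0.0007
```

```bash
python3 - <<'E'
from h import *
st()
im=snap('top','t1.png'); cv2.imwrite('pics/t1z.png',cv2.resize(im[140:250,225:425,::-1],None,fx=4,fy=4,interpolation=cv2.INTER_CUBIC))
E
```

```text
t 7.35 rack [-0.223   0.0013] z 0.0146 yaw 80.73 Frack [-3.77  0.29 -1.07] w 0.0007 j [ 0.15  0.54 -0.69  1.76  0.4   0.99 -0.86]
```

View pics/t1z.png

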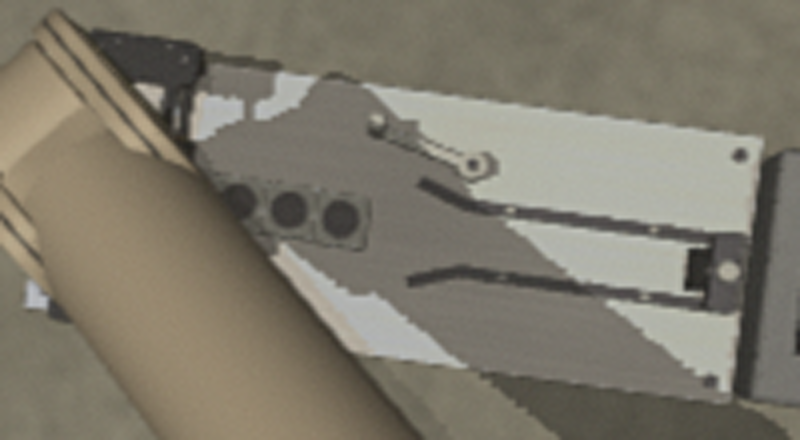

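Request:
arm_command --increments '[{"gripper": 0, "dx": -0.003, "dy": 0, "dz": 0, "spin": 0}, {"gripper": 0, "dx": -0.003, "dy": 0, "dz": 0, "spin": 0}, {"gripper": 0, "dx": -0.003, "dy": 0, "dz": 0, "spin": 0}, {"gripper": 0, "dx": -0.003, "dy": 0, "dz": 0, "spin": 0}, {"gripper": 0, "dx": -0.003, "dy": 0, "dz": 0, "spin": 0}, {"gripper": 0, "dx": -0.003, "dy": 0, "dz": 0, "spin": 0}, {"gripper": 0, "dx": -0.003, "dy": 0, "dz": 0, "spin": 0}, {"gripper": 0, "dx": -0.003, "dy": 0, "dz": 0, "spin": 0}]'

```text
time: 8.4
ee_pos: [0.543, 0.1619, 0.0146]
eef_rot: [0.762, 0.648, 0.0, 0.0]
ft_force: [1.3, 3.5, 0.1]
width: -0.0001
```

```bash
python3 - <<'E'
from h import *
st()
print('l1 prev',rk(ray('top',z2(341,218),.041)),'l2',rk(ray('top',z2(289,209),.041)))
im=snap('top','t2.png'); cv2.imwrite('pics/t2z.png',cv2.resize(im[140:250,225:425,::-1],None,fx=4,fy=4,interpolation=cv2.INTER_CUBIC))
E
```

```text
t 8.4 rack [-0.1989  0.0014] z 0.0146 yaw 80.73 Frack [-3.68  0.73  0.05] w -0.0001 j [ 0.2   0.51 -0.7   1.79  0.39  0.98 -0.82]
l1 prev [-0.0855 -0.0003] l2 [-0.1217  0.001 ]
```

View pics/t2z.png

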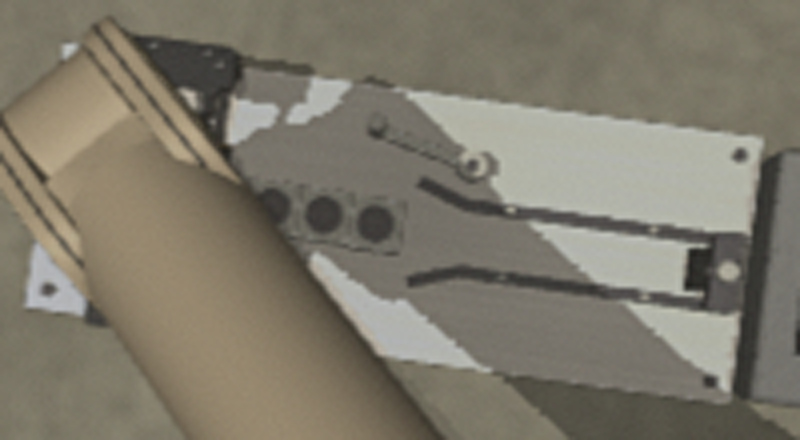

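Request:
arm_command --increments '[{"gripper": 0, "dx": -0.003, "dy": 0, "dz": 0, "spin": 0}, {"gripper": 0, "dx": -0.003, "dy": 0, "dz": 0, "spin": 0}, {"gripper": 0, "dx": -0.003, "dy": 0, "dz": 0, "spin": 0}, {"gripper": 0, "dx": -0.003, "dy": 0, "dz": 0, "spin": 0}, {"gripper": 0, "dx": -0.003, "dy": 0, "dz": 0, "spin": 0}, {"gripper": 0, "dx": -0.003, "dy": 0, "dz": 0, "spin": 0}, {"gripper": 0, "dx": -0.003, "dy": 0, "dz": 0, "spin": 0}, {"gripper": 0, "dx": -0.003, "dy": 0, "dz": 0, "spin": 0}]'

```text
time: 9.45
ee_pos: [0.5391, 0.1382, 0.0145]
eef_rot: [0.762, 0.648, 0.0, 0.0]
ft_force: [0.5, 3.4, 0.2]
width: 0.0002
```

Request:
arm_command --increments '[{"gripper": 0, "dx": -0.003, "dy": 0, "dz": 0, "spin": 0}, {"gripper": 0, "dx": -0.003, "dy": 0, "dz": 0, "spin": 0}, {"gripper": 0, "dx": -0.003, "dy": 0, "dz": 0, "spin": 0}, {"gripper": 0, "dx": -0.003, "dy": 0, "dz": 0, "spin": 0}, {"gripper": 0, "dx": -0.003, "dy": 0, "dz": 0, "spin": 0}, {"gripper": 0, "dx": -0.003, "dy": 0, "dz": 0, "spin": 0}, {"gripper": 0, "dx": -0.003, "dy": 0, "dz": 0, "spin": 0}, {"gripper": 0, "dx": -0.003, "dy": 0, "dz": 0, "spin": 0}]'

```text
time: 10.45
ee_pos: [0.5352, 0.1145, 0.0146]
eef_rot: [0.762, 0.648, -0.0, 0.0]
ft_force: [1.4, 3.7, 0.5]
width: 0.0005
```

```bash
python3 - <<'E'
from h import *
st()
print('l1 prev',rk(ray('top',z2(376,224),.041)),'l2',rk(ray('top',z2(324,215),.041)))
im=snap('top','t3.png'); cv2.imwrite('pics/t3z.png',cv2.resize(im[140:250,225:425,::-1],None,fx=4,fy=4,interpolation=cv2.INTER_CUBIC))
im=snap('scene','s3.png'); cv2.imwrite('pics/s3z.png',cv2.resize(im[150:330,240:420,::-1],None,fx=3.3,fy=3.3,interpolation=cv2.INTER_CUBIC))
E
```

```text
t 10.45 rack [-0.1509  0.0014] z 0.0146 yaw 80.73 Frack [-3.88  0.74  0.51] w 0.0005 j [ 0.29  0.48 -0.7   1.84  0.37  0.95 -0.73]
l1 prev [-0.0611 -0.0012] l2 [-0.0973  0.0001]
```

View pics/t3z.png

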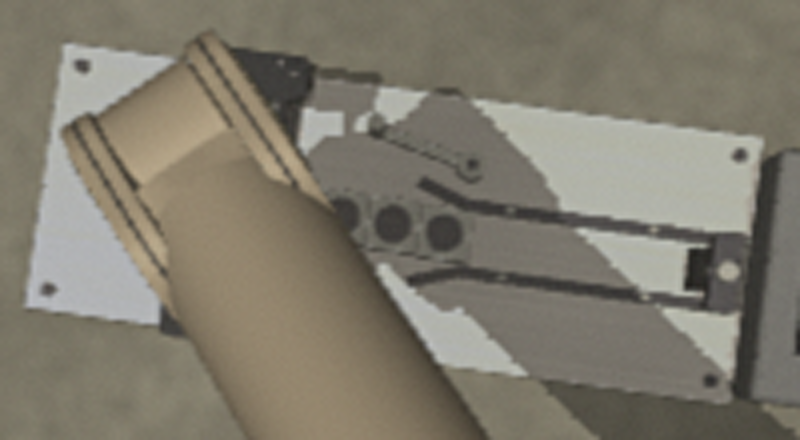

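View pics/s3z.png

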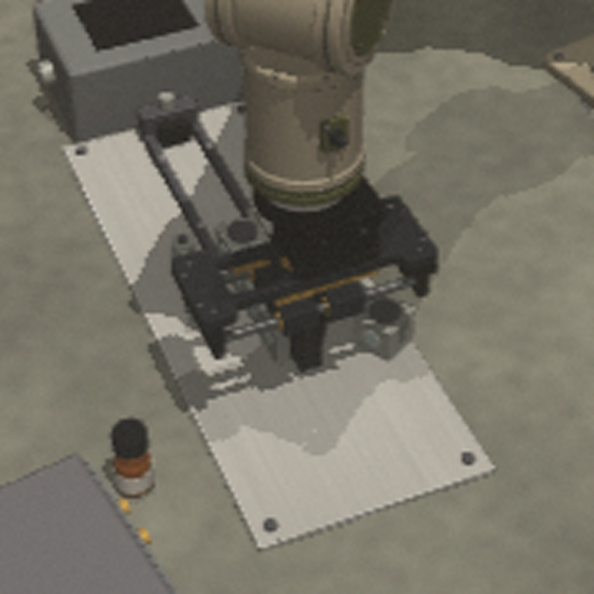

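```bash
python3 - <<'E'
from h import *
import json
print('l1',rk(ray('top',z2(445,233),.041)),'l2',rk(ray('top',z2(393,224),.041)))
i=json.load(open('w2.json')); i['K']=np.array(i['K'])
tcp=np.array([.5061,-.0269,.2225]); t=rk(tcp)
# body underside outline grid at heights above tcp
for h in (.05,.07,.09,.11):
    for px in [(80,225),(100,300),(38,262),(322,216),(322,300)]:
        p=ray('wrist',px,tcp[2]+h,i); print(h,px,np.round(rk(p)-t,3))
# scene prong tip now
for h in (.05,.06,.07,.08,.09,.1):
    P=ray('scene',z2(216,355,3.3,(240,150)),h); print('prong',h,rk(P)-np.array([-.1509,.0014]))
E
```

```text
l1 [-0.0134 -0.001 ] l2 [-0.0495  0.0004]
0.05 (80, 225) [-0.028 -0.098]
0.05 (100, 300) [ 0.006 -0.096]
0.05 (38, 262) [-0.012 -0.118]
0.05 (322, 216) [-0.032 -0.001]
0.05 (322, 300) [ 0.006 -0.001]
0.07 (80, 225) [-0.035 -0.08 ]
0.07 (100, 300) [-0.007 -0.079]
0.07 (38, 262) [-0.022 -0.097]
0.07 (322, 216) [-0.038 -0.001]
0.07 (322, 300) [-0.007 -0.001]
0.09 (80, 225) [-0.043 -0.063]
0.09 (100, 300) [-0.021 -0.062]
0.09 (38, 262) [-0.032 -0.076]
0.09 (322, 216) [-0.045 -0.001]
0.09 (322, 300) [-0.021 -0.001]
0.11 (80, 225) [-0.05  -0.046]
0.11 (100, 300) [-0.034 -0.045]
0.11 (38, 262) [-0.043 -0.055]
0.11 (322, 216) [-0.052 -0.001]
0.11 (322, 300) [-0.034 -0.001]
prong 0.05 [-1.0e-04  7.5e-02]
prong 0.06 [-0.0093  0.078 ]
prong 0.07 [-0.0185  0.081 ]
prong 0.08 [-0.0276  0.084 ]
prong 0.09 [-0.0368  0.087 ]
prong 0.1 [-0.046  0.09 ]
```

```bash
python3 - <<'E'
import cv2
im=cv2.imread('pics/s3.png'); cv2.imwrite('pics/s3zz.png',cv2.resize(im[205:275,285:385],None,fx=8,fy=8,interpolation=cv2.INTER_CUBIC))
E
```

```text
(no output)
```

View pics/s3zz.png

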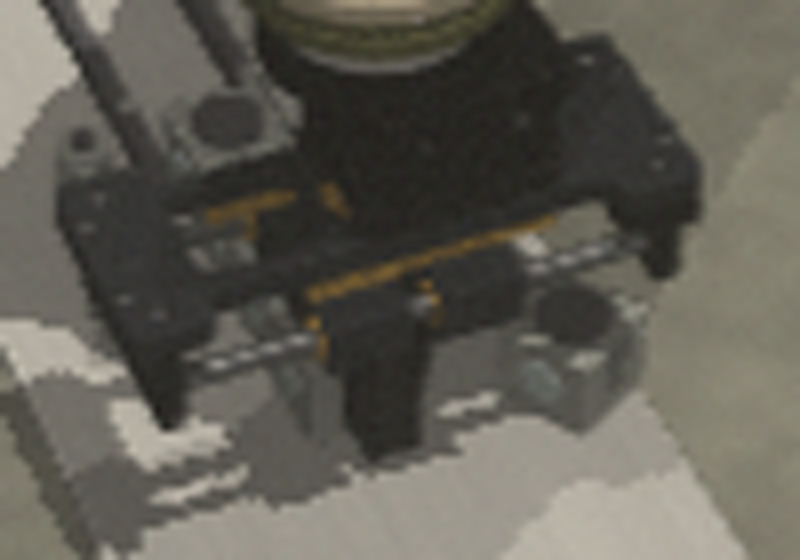

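Request:
arm_command --increments '[{"gripper": 0, "dx": -0.002, "dy": 0, "dz": 0, "spin": 0}, {"gripper": 0, "dx": -0.002, "dy": 0, "dz": 0, "spin": 0}, {"gripper": 0, "dx": -0.002, "dy": 0, "dz": 0, "spin": 0}, {"gripper": 0, "dx": -0.002, "dy": 0, "dz": 0, "spin": 0}, {"gripper": 0, "dx": -0.002, "dy": 0, "dz": 0, "spin": 0}, {"gripper": 0, "dx": -0.002, "dy": 0, "dz": 0, "spin": 0}, {"gripper": 0, "dx": -0.002, "dy": 0, "dz": 0, "spin": 0}, {"gripper": 0, "dx": -0.002, "dy": 0, "dz": 0, "spin": 0}]'

```text
time: 11.55
ee_pos: [0.5327, 0.0988, 0.0145]
eef_rot: [0.762, 0.648, 0.0, 0.0]
ft_force: [0.1, 4.4, 0.8]
width: 0.0004
```

Request:
arm_command --increments '[{"gripper": 0, "dx": -0.002, "dy": 0, "dz": 0, "spin": 0}, {"gripper": 0, "dx": -0.002, "dy": 0, "dz": 0, "spin": 0}, {"gripper": 0, "dx": -0.002, "dy": 0, "dz": 0, "spin": 0}, {"gripper": 0, "dx": -0.002, "dy": 0, "dz": 0, "spin": 0}, {"gripper": 0, "dx": -0.002, "dy": 0, "dz": 0, "spin": 0}, {"gripper": 0, "dx": -0.002, "dy": 0, "dz": 0, "spin": 0}, {"gripper": 0, "dx": -0.002, "dy": 0, "dz": 0, "spin": 0}, {"gripper": 0, "dx": -0.002, "dy": 0, "dz": 0, "spin": 0}]'

```text
time: 12.55
ee_pos: [0.5301, 0.0829, 0.0145]
eef_rot: [0.762, 0.648, -0.0, 0.0]
ft_force: [0.9, 4.9, 0.3]
width: 0.0006
```

```bash
python3 - <<'E'
from h import *
st()
im=snap('top','t4.png'); cv2.imwrite('pics/t4z.png',cv2.resize(im[140:250,225:425,::-1],None,fx=4,fy=4,interpolation=cv2.INTER_CUBIC))
E
```

```text
t 12.55 rack [-0.1189  0.0014] z 0.0145 yaw 80.73 Frack [-4.96  0.09  0.3 ] w 0.0006 j [ 0.35  0.45 -0.7   1.87  0.36  0.94 -0.67]
```

View pics/t4z.png

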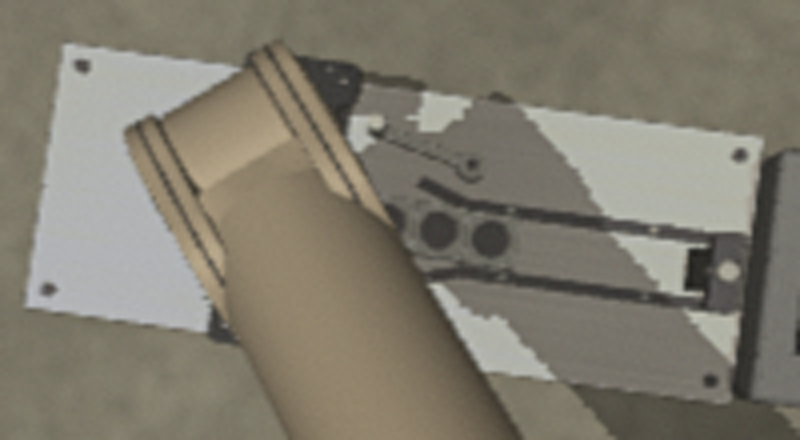

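Request:
arm_command --increments '[{"gripper": 0, "dx": -0.003, "dy": 0, "dz": 0, "spin": 0}, {"gripper": 0, "dx": -0.003, "dy": 0, "dz": 0, "spin": 0}, {"gripper": 0, "dx": -0.003, "dy": 0, "dz": 0, "spin": 0}, {"gripper": 0, "dx": -0.003, "dy": 0, "dz": 0, "spin": 0}, {"gripper": 0, "dx": -0.003, "dy": 0, "dz": 0, "spin": 0}, {"gripper": 0, "dx": -0.003, "dy": 0, "dz": 0, "spin": 0}, {"gripper": 0, "dx": -0.003, "dy": 0, "dz": 0, "spin": 0}, {"gripper": 0, "dx": -0.003, "dy": 0, "dz": 0, "spin": 0}]'

```text
time: 13.6
ee_pos: [0.5262, 0.0592, 0.0145]
eef_rot: [0.762, 0.648, -0.0, 0.0]
ft_force: [0.4, 4.1, 0.5]
width: 0.0001
```

```bash
python3 - <<'E'
from h import *
st()
im=snap('top','t5.png'); cv2.imwrite('pics/t5z.png',cv2.resize(im[140:250,225:425,::-1],None,fx=4,fy=4,interpolation=cv2.INTER_CUBIC))
E
```

```text
t 13.6 rack [-0.0949  0.0014] z 0.0145 yaw 80.73 Frack [-4.09 -0.24  0.52] w 0.0001 j [ 0.4   0.44 -0.69  1.89  0.35  0.93 -0.62]
```

View pics/t5z.png

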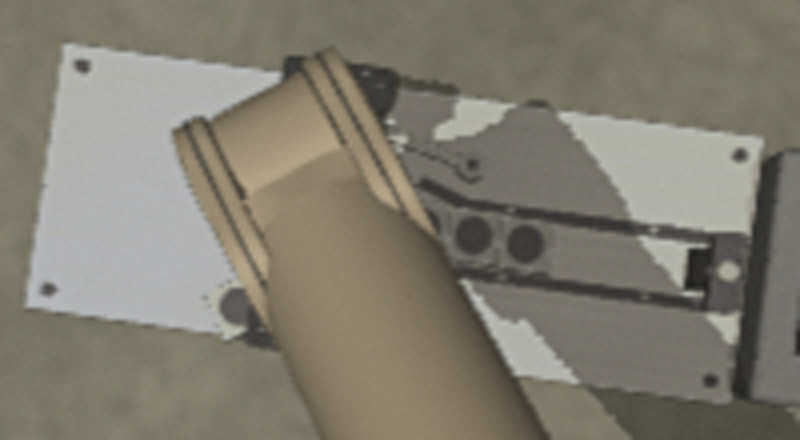

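Request:
arm_command --increments '[{"gripper": 0, "dx": -0.003, "dy": 0, "dz": 0, "spin": 0}, {"gripper": 0, "dx": -0.003, "dy": 0, "dz": 0, "spin": 0}, {"gripper": 0, "dx": -0.003, "dy": 0, "dz": 0, "spin": 0}, {"gripper": 0, "dx": -0.003, "dy": 0, "dz": 0, "spin": 0}, {"gripper": 0, "dx": -0.003, "dy": 0, "dz": 0, "spin": 0}, {"gripper": 0, "dx": -0.003, "dy": 0, "dz": 0, "spin": 0}, {"gripper": 0, "dx": -0.003, "dy": 0, "dz": 0, "spin": 0}, {"gripper": 0, "dx": -0.003, "dy": 0, "dz": 0, "spin": 0}]'

```text
time: 14.65
ee_pos: [0.5223, 0.0356, 0.0145]
eef_rot: [0.762, 0.648, -0.0, -0.0]
ft_force: [0.6, 4.4, 0.4]
width: 0.0003
```

Request:
arm_command --increments '[{"gripper": 0, "dx": -0.003, "dy": 0, "dz": 0, "spin": 0}, {"gripper": 0, "dx": -0.003, "dy": 0, "dz": 0, "spin": 0}, {"gripper": 0, "dx": -0.003, "dy": 0, "dz": 0, "spin": 0}, {"gripper": 0, "dx": -0.003, "dy": 0, "dz": 0, "spin": 0}, {"gripper": 0, "dx": -0.003, "dy": 0, "dz": 0, "spin": 0}, {"gripper": 0, "dx": -0.003, "dy": 0, "dz": 0, "spin": 0}, {"gripper": 0, "dx": -0.003, "dy": 0, "dz": 0, "spin": 0}, {"gripper": 0, "dx": -0.003, "dy": 0, "dz": 0, "spin": 0}]'

```text
time: 15.65
ee_pos: [0.518, 0.0137, 0.0146]
eef_rot: [0.762, 0.648, 0.0, -0.001]
ft_force: [-3.2, 13.6, 2.7]
width: 0.0007
```

```bash
python3 - <<'E'
from h import *
st()
im=snap('top','t6.png'); cv2.imwrite('pics/t6z.png',cv2.resize(im[140:250,225:425,::-1],None,fx=4,fy=4,interpolation=cv2.INTER_CUBIC))
E
```

```text
t 15.65 rack [-0.0486  0.0006] z 0.0146 yaw 80.79 Frack [-12.9   -5.38   2.7 ] w 0.0007 j [ 0.48  0.41 -0.69  1.92  0.32  0.92 -0.52]
```

View pics/t6z.png

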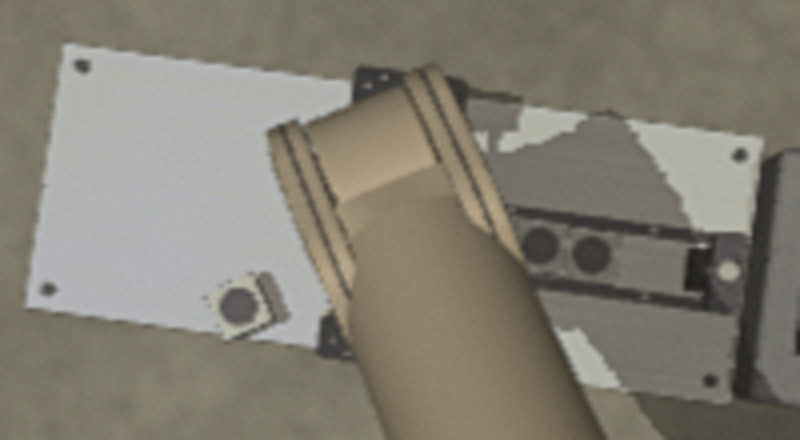

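```bash
python3 - <<'E'
from h import *
st()
print('l1',rk(ray('top',z2(592,255),.041)),'l2',rk(ray('top',z2(540,245),.041)), 'force torque',np.round(read_state()['torque'],2))
im=snap('scene','s6.png'); cv2.imwrite('pics/s6z.png',cv2.resize(im[175:265,270:390,::-1],None,fx=6,fy=6,interpolation=cv2.INTER_CUBIC))
snap('wrist','w6.png')
E
```

```text
t 15.7 rack [-0.0485  0.0005] z 0.0145 yaw 80.79 Frack [-9.61 -4.43  3.15] w 0.0005 j [ 0.48  0.41 -0.69  1.92  0.32  0.92 -0.52]
l1 [ 0.0883 -0.0024] l2 [ 0.0522 -0.0004] force torque [ 2.27  0.59 -0.1 ]
```

View pics/s6z.png

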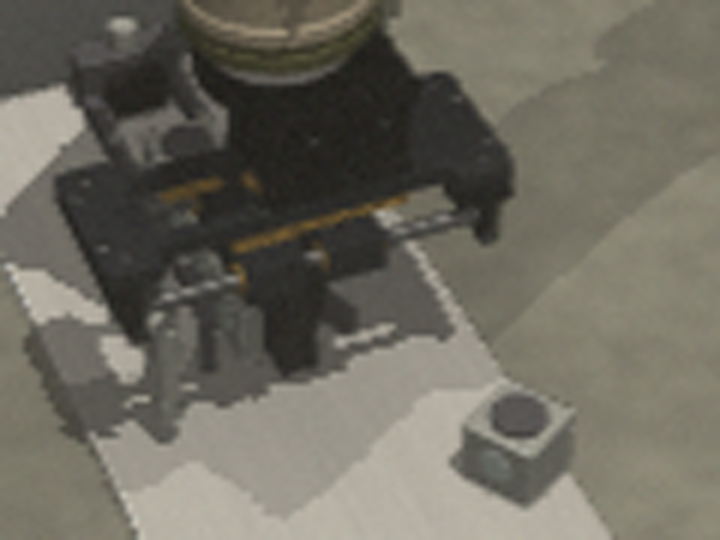

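View pics/w6.png

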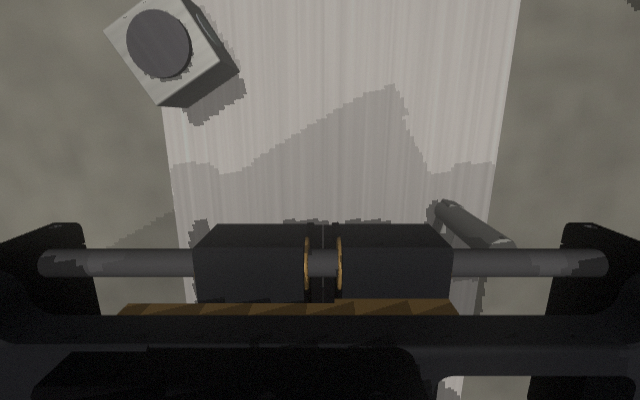

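```bash
python3 - <<'E'
from h import *
def w(x,y,z): return np.r_[O+x*UX+y*UY,z]
for v in (.1,.2,.29,.4,.5,.6):
    a=np.pi-.5+v; x,y=-.0015+.07*np.cos(a),.05+.07*np.sin(a)
    t,b=proj('scene',[w(x,y,.076),w(x,y,.034)]); wt,wb=proj('wrist',[w(x,y,.076),w(x,y,.034)])
    print(v,np.round([x,y],3),(t-[270,175])*6,(b-[270,175])*6,wt.round(),wb.round())
E
python3 -c "
import cv2
im=cv2.imread('pics/w6.png');cv2.imwrite('pics/w6z.png',cv2.resize(im[180:300,400:560],None,fx=5,fy=5,interpolation=cv2.INTER_CUBIC))"
```

```text
0.1 [-0.066  0.077] [137.94777171 322.41178891] [143.25845902 391.67646067] [533. 263.] [476. 223.]
0.2 [-0.068  0.071] [153.98564933 321.81834107] [158.96222261 391.09094979] [516. 257.] [464. 219.]
0.29 [-0.07   0.065] [168.35713285 320.35780214] [173.03270315 389.63253977] [500. 253.] [452. 216.]
0.4 [-0.071  0.057] [185.64468579 317.40285209] [189.95654706 386.67364049] [480. 250.] [437. 214.]
0.5 [-0.072  0.05 ] [200.91163993 313.63471811] [204.90111687 382.89559015] [461. 249.] [423. 213.]
0.6 [-0.071  0.043] [215.57649579 308.88353553] [219.25548318 378.12842369] [442. 249.] [409. 214.]
```

View pics/w6z.png

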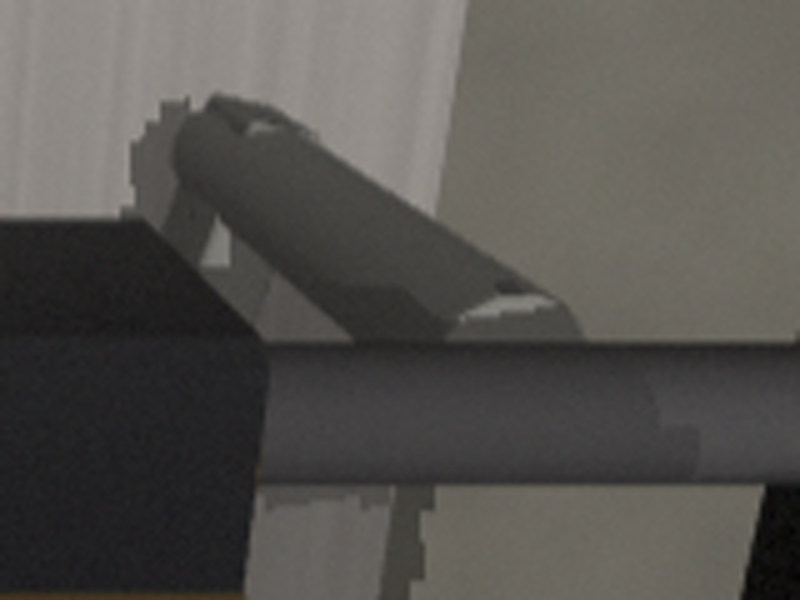

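Force has jumped just as cell 4 meets the rails, and the gripper rod is now over the post. I'll back off a few mm to see which one causes it.

Request:
arm_command --increments '[{"gripper": 0, "dx": 0.002, "dy": 0, "dz": 0, "spin": 0}, {"gripper": 0, "dx": 0.002, "dy": 0, "dz": 0, "spin": 0}, {"gripper": 0, "dx": 0.001, "dy": 0, "dz": 0, "spin": 0}, {"gripper": 0, "dx": 0, "dy": 0, "dz": 0, "spin": 0}, {"gripper": 0, "dx": 0, "dy": 0, "dz": 0, "spin": 0}, {"gripper": 0, "dx": 0, "dy": 0, "dz": 0, "spin": 0}, {"gripper": 0, "dx": 0, "dy": 0, "dz": 0, "spin": 0}, {"gripper": 0, "dx": 0, "dy": 0, "dz": 0, "spin": 0}]'

```text
time: 16.8
ee_pos: [0.5193, 0.0169, 0.0145]
eef_rot: [0.762, 0.648, -0.0, 0.0]
ft_force: [-0.4, -0.7, -0.4]
width: 0.0002
```

```bash
python3 - <<'E'
from h import *
st(); print(np.round(read_state()['torque'],2))
E
```

```text
t 16.8 rack [-0.052   0.0014] z 0.0145 yaw 80.73 Frack [ 0.72 -0.24 -0.39] w 0.0002 j [ 0.47  0.42 -0.69  1.92  0.33  0.92 -0.53]
[ 0.01 -0.07  0.03]
```

Request:
arm_command --increments '[{"gripper": 0, "dx": 0, "dy": 0, "dz": -0.002, "spin": 0}, {"gripper": 0, "dx": -0.002, "dy": 0.0005, "dz": 0, "spin": 0}, {"gripper": 0, "dx": -0.001, "dy": 0, "dz": 0, "spin": 0}, {"gripper": 0, "dx": -0.0005, "dy": -0.0005, "dz": 0, "spin": 0}, {"gripper": 0, "dx": -0.0005, "dy": -0.0005, "dz": 0, "spin": 0}, {"gripper": 0, "dx": -0.0005, "dy": -0.0005, "dz": 0, "spin": 0}, {"gripper": 0, "dx": -0.0005, "dy": -0.0005, "dz": 0, "spin": 0}, {"gripper": 0, "dx": -0.0005, "dy": -0.0005, "dz": 0, "spin": 0}]'

```text
time: 17.8
ee_pos: [0.5164, 0.0122, 0.0166]
eef_rot: [0.762, 0.648, 0.0, -0.0]
ft_force: [1.6, 4.0, -0.4]
width: 0.0005
```

```bash
python3 - <<'E'
from h import *
st(); print(np.round(read_state()['torque'],2))
E
```

```text
t 17.8 rack [-0.0469 -0.0006] z 0.0166 yaw 80.75 Frack [-4.25  0.96 -0.36] w 0.0005 j [ 0.49  0.41 -0.69  1.92  0.32  0.92 -0.52]
[ 0.75 -0.36  0.03]
```

Request:
arm_command --increments '[{"gripper": 0, "dx": -0.001, "dy": 0, "dz": 0, "spin": 0}, {"gripper": 0, "dx": -0.001, "dy": 0, "dz": 0, "spin": 0}, {"gripper": 0, "dx": -0.001, "dy": 0, "dz": 0, "spin": 0}, {"gripper": 0, "dx": -0.001, "dy": 0, "dz": 0, "spin": 0}, {"gripper": 0, "dx": -0.001, "dy": 0, "dz": 0, "spin": 0}, {"gripper": 0, "dx": -0.001, "dy": 0, "dz": 0, "spin": 0}, {"gripper": 0, "dx": -0.001, "dy": 0, "dz": 0, "spin": 0}, {"gripper": 0, "dx": -0.001, "dy": 0, "dz": 0, "spin": 0}]'

```text
time: 18.8
ee_pos: [0.5152, 0.0039, 0.0166]
eef_rot: [0.762, 0.648, 0.0, 0.0]
ft_force: [1.3, 4.2, 1.0]
width: 0.0004
```

```bash
python3 - <<'E'
from h import *
st(); print(np.round(read_state()['torque'],2))
E
```

```text
t 18.8 rack [-0.0386 -0.0006] z 0.0166 yaw 80.74 Frack [-4.4   0.62  0.97] w 0.0004 j [ 0.5   0.4  -0.69  1.93  0.32  0.92 -0.5 ]
[ 0.89 -0.37  0.06]
```

Request:
arm_command --increments '[{"gripper": 0, "dx": -0.002, "dy": 0, "dz": 0, "spin": 0}, {"gripper": 0, "dx": -0.002, "dy": 0, "dz": 0, "spin": 0}, {"gripper": 0, "dx": -0.002, "dy": 0, "dz": 0, "spin": 0}, {"gripper": 0, "dx": -0.002, "dy": 0, "dz": 0, "spin": 0}, {"gripper": 0, "dx": -0.002, "dy": 0, "dz": 0, "spin": 0}, {"gripper": 0, "dx": -0.002, "dy": 0, "dz": 0, "spin": 0}, {"gripper": 0, "dx": -0.002, "dy": 0, "dz": 0, "spin": 0}, {"gripper": 0, "dx": -0.002, "dy": 0, "dz": 0, "spin": 0}]'

```text
time: 19.8
ee_pos: [0.5126, -0.0119, 0.0166]
eef_rot: [0.762, 0.648, 0.0, 0.0]
ft_force: [0.7, 4.4, 0.8]
width: 0.0004
```

```bash
python3 - <<'E'
from h import *
st()
im=snap('top','t7.png'); cv2.imwrite('pics/t7z.png',cv2.resize(im[140:250,225:425,::-1],None,fx=4,fy=4,interpolation=cv2.INTER_CUBIC))
E
```

```text
t 19.8 rack [-0.0225 -0.0006] z 0.0166 yaw 80.73 Frack [-4.43 -0.05  0.82] w 0.0004 j [ 0.53  0.4  -0.68  1.93  0.31  0.92 -0.47]
```

View pics/t7z.png

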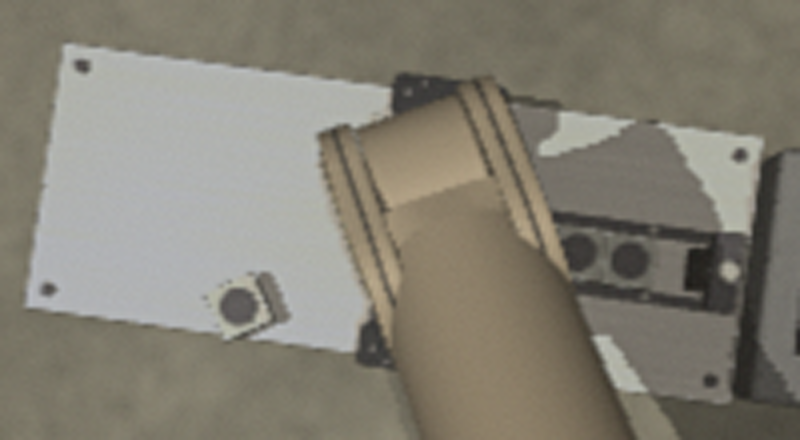

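Request:
arm_command --increments '[{"gripper": 0, "dx": -0.0015, "dy": 0, "dz": 0, "spin": 0}, {"gripper": 0, "dx": -0.0015, "dy": 0, "dz": 0, "spin": 0}, {"gripper": 0, "dx": -0.0015, "dy": 0, "dz": 0, "spin": 0}, {"gripper": 0, "dx": -0.0015, "dy": 0, "dz": 0, "spin": 0}, {"gripper": 0, "dx": -0.0015, "dy": 0, "dz": 0, "spin": 0}, {"gripper": 0, "dx": -0.001, "dy": 0, "dz": 0, "spin": 0}, {"gripper": 0, "dx": -0.001, "dy": 0, "dz": 0, "spin": 0}, {"gripper": 0, "dx": -0.0005, "dy": 0, "dz": 0, "spin": 0}]'

```text
time: 20.85
ee_pos: [0.511, -0.0218, 0.0166]
eef_rot: [0.762, 0.648, 0.0, 0.0]
ft_force: [1.1, 4.8, 1.5]
width: 0.0005
```

Request:
arm_command --increments '[{"gripper": 0, "dx": -0.0005, "dy": 0, "dz": 0, "spin": 0}, {"gripper": 0, "dx": -0.0005, "dy": 0, "dz": 0, "spin": 0}, {"gripper": 0, "dx": -0.0005, "dy": 0, "dz": 0, "spin": 0}, {"gripper": 0, "dx": -0.0005, "dy": 0, "dz": 0, "spin": 0}, {"gripper": 0, "dx": -0.0005, "dy": 0, "dz": 0, "spin": 0}, {"gripper": 0, "dx": -0.0005, "dy": 0, "dz": 0, "spin": 0}, {"gripper": 0, "dx": -0.0005, "dy": 0, "dz": 0, "spin": 0}, {"gripper": 0, "dx": -0.0005, "dy": 0, "dz": 0, "spin": 0}]'

```text
time: 21.85
ee_pos: [0.5103, -0.0257, 0.0166]
eef_rot: [0.762, 0.648, 0.0, 0.0]
ft_force: [0.2, 4.1, 1.5]
width: 0.0005
```

```bash
python3 - <<'E'
from h import *
st()
E
```

```text
t 21.85 rack [-0.0086 -0.0005] z 0.0166 yaw 80.73 Frack [-4.08 -0.43  1.5 ] w 0.0005 j [ 0.56  0.39 -0.68  1.94  0.31  0.92 -0.44]
```

Request:
arm_command --increments '[{"gripper": 0, "dx": -0.0004, "dy": 0, "dz": 0, "spin": 0}, {"gripper": 0, "dx": -0.0004, "dy": 0, "dz": 0, "spin": 0}, {"gripper": 0, "dx": -0.0004, "dy": 0, "dz": 0, "spin": 0}, {"gripper": 0, "dx": -0.0004, "dy": 0, "dz": 0, "spin": 0}, {"gripper": 0, "dx": -0.0004, "dy": 0, "dz": 0, "spin": 0}, {"gripper": 0, "dx": -0.0003, "dy": 0, "dz": 0, "spin": 0}, {"gripper": 0, "dx": -0.0003, "dy": 0, "dz": 0, "spin": 0}, {"gripper": 0, "dx": 0, "dy": 0, "dz": 0, "spin": 0}]'

```text
time: 22.85
ee_pos: [0.5099, -0.0282, 0.0166]
eef_rot: [0.762, 0.648, -0.0, 0.0]
ft_force: [1.2, 4.1, 1.1]
width: 0.0001
```

Request:
arm_command --increments '[{"gripper": 0, "dx": -0.0004, "dy": 0, "dz": 0, "spin": 0}, {"gripper": 0, "dx": -0.0004, "dy": 0, "dz": 0, "spin": 0}, {"gripper": 0, "dx": -0.0004, "dy": 0, "dz": 0, "spin": 0}, {"gripper": 0, "dx": -0.0004, "dy": 0, "dz": 0, "spin": 0}, {"gripper": 0, "dx": -0.0004, "dy": 0, "dz": 0, "spin": 0}, {"gripper": 0, "dx": -0.0003, "dy": 0, "dz": 0, "spin": 0}, {"gripper": 0, "dx": -0.0003, "dy": 0, "dz": 0, "spin": 0}, {"gripper": 0, "dx": 0, "dy": 0, "dz": 0, "spin": 0}]'

```text
time: 23.85
ee_pos: [0.5095, -0.0308, 0.0165]
eef_rot: [0.762, 0.648, -0.0, 0.0]
ft_force: [1.9, 5.4, 1.0]
width: 0.0006
```

Request:
arm_command --increments '[{"gripper": 0, "dx": -0.0004, "dy": 0, "dz": 0, "spin": 0}, {"gripper": 0, "dx": -0.0004, "dy": 0, "dz": 0, "spin": 0}, {"gripper": 0, "dx": -0.0004, "dy": 0, "dz": 0, "spin": 0}, {"gripper": 0, "dx": -0.0003, "dy": 0, "dz": 0, "spin": 0}, {"gripper": 0, "dx": -0.0003, "dy": 0, "dz": 0, "spin": 0}, {"gripper": 0, "dx": 0, "dy": 0, "dz": 0, "spin": 0}, {"gripper": 0, "dx": 0, "dy": 0, "dz": 0, "spin": 0}, {"gripper": 0, "dx": 0, "dy": 0, "dz": 0, "spin": 0}]'

```text
time: 24.85
ee_pos: [0.5092, -0.0326, 0.0165]
eef_rot: [0.762, 0.648, -0.0, 0.0]
ft_force: [0.8, 4.8, 0.7]
width: 0.0004
```

```bash
python3 - <<'E'
from h import *
st()
E
```

```text
t 24.85 rack [-0.0015 -0.0006] z 0.0165 yaw 80.73 Frack [-4.89  0.05  0.7 ] w 0.0004 j [ 0.57  0.39 -0.68  1.94  0.31  0.91 -0.42]
```

Request:
arm_command --increments '[{"gripper": 0, "dx": -0.0004, "dy": 0, "dz": 0, "spin": 0}, {"gripper": 0, "dx": -0.0004, "dy": 0, "dz": 0, "spin": 0}, {"gripper": 0, "dx": -0.0004, "dy": 0, "dz": 0, "spin": 0}, {"gripper": 0, "dx": -0.0004, "dy": 0, "dz": 0, "spin": 0}, {"gripper": 0, "dx": -0.0004, "dy": 0, "dz": 0, "spin": 0}, {"gripper": 0, "dx": -0.0003, "dy": 0, "dz": 0, "spin": 0}, {"gripper": 0, "dx": 0, "dy": 0, "dz": 0, "spin": 0}, {"gripper": 0, "dx": 0, "dy": 0, "dz": 0, "spin": 0}]'

```text
time: 25.85
ee_pos: [0.5088, -0.0348, 0.0165]
eef_rot: [0.762, 0.648, -0.0, 0.0]
ft_force: [0.9, 4.1, 1.2]
width: 0.0001
```

```bash
python3 - <<'E'
from h import *
st()
im=snap('top','t8.png'); cv2.imwrite('pics/t8z.png',cv2.resize(im[140:250,325:425,::-1],None,fx=6,fy=5,interpolation=cv2.INTER_CUBIC))
E
```

```text
t 25.85 rack [ 0.0007 -0.0006] z 0.0165 yaw 80.73 Frack [-4.2   0.25  1.17] w 0.0001 j [ 0.57  0.39 -0.68  1.94  0.31  0.91 -0.42]
```

View pics/t8z.png

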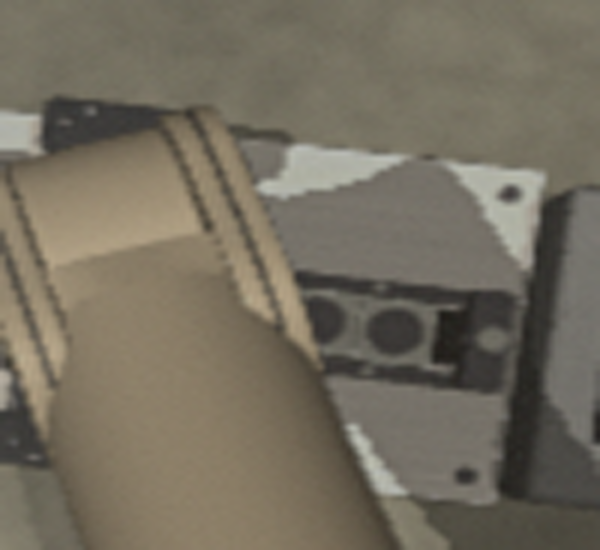

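Request:
arm_command --increments '[{"gripper": 0, "dx": -0.0004, "dy": 0, "dz": 0, "spin": 0}, {"gripper": 0, "dx": -0.0004, "dy": 0, "dz": 0, "spin": 0}, {"gripper": 0, "dx": -0.0004, "dy": 0, "dz": 0, "spin": 0}, {"gripper": 0, "dx": -0.0003, "dy": 0, "dz": 0, "spin": 0}, {"gripper": 0, "dx": -0.0003, "dy": 0, "dz": 0, "spin": 0}, {"gripper": 0, "dx": -0.0003, "dy": 0, "dz": 0, "spin": 0}, {"gripper": 0, "dx": 0, "dy": 0, "dz": 0, "spin": 0}, {"gripper": 0, "dx": 0, "dy": 0, "dz": 0, "spin": 0}]'

```text
time: 26.9
ee_pos: [0.5087, -0.0359, 0.0166]
eef_rot: [0.762, 0.648, 0.001, -0.0]
ft_force: [1.1, 7.9, 0.3]
width: 0.0005
```

```bash
python3 - <<'E'
from h import *
st()
E
```

```text
t 26.9 rack [ 0.0018 -0.0005] z 0.0166 yaw 80.78 Frack [-7.96 -0.17  0.33] w 0.0005 j [ 0.57  0.39 -0.68  1.94  0.3   0.91 -0.42]
```

Request:
arm_command --increments '[{"gripper": 0, "dx": -0.0003, "dy": 0, "dz": 0, "spin": 0}, {"gripper": 0, "dx": -0.0003, "dy": 0, "dz": 0, "spin": 0}, {"gripper": 0, "dx": -0.0003, "dy": 0, "dz": 0, "spin": 0}, {"gripper": 0, "dx": -0.0003, "dy": 0, "dz": 0, "spin": 0}, {"gripper": 0, "dx": 0, "dy": 0, "dz": 0, "spin": 0}, {"gripper": 0, "dx": 0, "dy": 0, "dz": 0, "spin": 0}, {"gripper": 0, "dx": 0, "dy": 0, "dz": 0, "spin": 0}, {"gripper": 0, "dx": 0, "dy": 0, "dz": 0, "spin": 0}]'

```text
time: 27.9
ee_pos: [0.5087, -0.036, 0.0166]
eef_rot: [0.761, 0.648, 0.001, -0.001]
ft_force: [1.8, 11.8, -0.1]
width: 0.0008
```

```bash
python3 - <<'E'
from h import *
st()
E
```

```text
t 27.9 rack [ 0.0019 -0.0005] z 0.0166 yaw 80.83 Frack [-11.92  -0.13  -0.1 ] w 0.0008 j [ 0.58  0.39 -0.68  1.94  0.3   0.91 -0.41]
```

Request:
arm_command --increments '[{"gripper": 0, "dx": -0.0003, "dy": 0, "dz": 0, "spin": 0}, {"gripper": 0, "dx": -0.0003, "dy": 0, "dz": 0, "spin": 0}, {"gripper": 0, "dx": -0.0003, "dy": 0, "dz": 0, "spin": 0}, {"gripper": 0, "dx": -0.0003, "dy": 0, "dz": 0, "spin": 0}, {"gripper": 0, "dx": 0, "dy": 0, "dz": 0, "spin": 0}, {"gripper": 0, "dx": 0, "dy": 0, "dz": 0, "spin": 0}, {"gripper": 0, "dx": 0, "dy": 0, "dz": 0, "spin": 0}, {"gripper": 0, "dx": 0, "dy": 0, "dz": 0, "spin": 0}]'

```text
time: 28.9
ee_pos: [0.5087, -0.0361, 0.0167]
eef_rot: [0.761, 0.649, 0.002, -0.001]
ft_force: [4.4, 13.5, -1.3]
width: 0.0006
```

```bash
python3 - <<'E'
from h import *
st()
im=snap('top','t9.png'); cv2.imwrite('pics/t9z.png',cv2.resize(im[140:250,325:425,::-1],None,fx=6,fy=5,interpolation=cv2.INTER_CUBIC))
st()
E
```

```text
t 28.9 rack [ 0.002  -0.0004] z 0.0167 yaw 80.88 Frack [-14.     2.2   -1.27] w 0.0006 j [ 0.58  0.39 -0.68  1.94  0.3   0.91 -0.41]
t 28.95 rack [ 0.002  -0.0004] z 0.0167 yaw 80.88 Frack [-1.515e+01  1.000e-02 -1.260e+00] w 0.0001 j [ 0.58  0.39 -0.68  1.94  0.3   0.91 -0.41]
```

View pics/t9z.png

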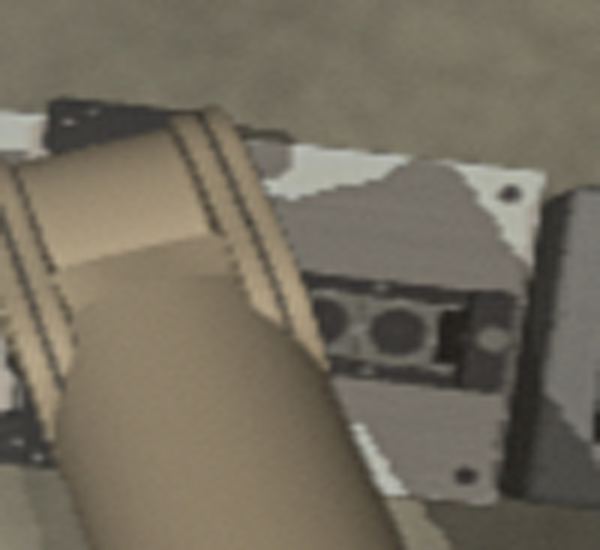

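Request:
arm_command --increments '[{"gripper": 0, "dx": -0.0003, "dy": 0, "dz": 0, "spin": 0}, {"gripper": 0, "dx": 0, "dy": 0, "dz": 0, "spin": 0}, {"gripper": 0, "dx": 0, "dy": 0, "dz": 0, "spin": 0}, {"gripper": 0, "dx": 0, "dy": 0, "dz": 0, "spin": 0}, {"gripper": 0, "dx": 0, "dy": 0, "dz": 0, "spin": 0}, {"gripper": 0, "dx": 0, "dy": 0, "dz": 0, "spin": 0}, {"gripper": 0, "dx": 0, "dy": 0, "dz": 0, "spin": 0}, {"gripper": 0, "dx": 0, "dy": 0, "dz": 0, "spin": 0}]'

```text
time: 29.95
ee_pos: [0.5087, -0.0361, 0.0167]
eef_rot: [0.761, 0.649, 0.002, -0.001]
ft_force: [4.0, 15.7, -1.7]
width: 0.0005
```

```bash
python3 - <<'E'
from h import *
st()
E
```

```text
t 29.95 rack [ 0.002  -0.0004] z 0.0167 yaw 80.89 Frack [-16.09   1.39  -1.66] w 0.0005 j [ 0.58  0.39 -0.68  1.94  0.3   0.91 -0.41]
```

Request:
arm_command --increments '[{"gripper": 0, "dx": 0.001, "dy": 0, "dz": 0, "spin": 0}, {"gripper": 0, "dx": 0.001, "dy": 0, "dz": 0, "spin": 0}, {"gripper": 0, "dx": 0.001, "dy": 0, "dz": 0, "spin": 0}, {"gripper": 0, "dx": 0.001, "dy": 0, "dz": 0, "spin": 0}, {"gripper": 0, "dx": 0.002, "dy": 0, "dz": 0, "spin": 0}, {"gripper": 0, "dx": 0.005, "dy": 0, "dz": 0, "spin": 0}, {"gripper": 0, "dx": 0.005, "dy": 0, "dz": 0, "spin": 0}, {"gripper": 0, "dx": 0.005, "dy": 0, "dz": 0, "spin": 0}]'

```text
time: 30.95
ee_pos: [0.5114, -0.0185, 0.0165]
eef_rot: [0.762, 0.648, -0.0, 0.0]
ft_force: [0.4, -0.2, 0.7]
width: 0.0005
```

Request:
arm_command --increments '[{"gripper": 0, "dx": 0, "dy": 0, "dz": -0.03, "spin": 0}, {"gripper": 0, "dx": 0, "dy": 0, "dz": -0.04, "spin": 0}, {"gripper": 0, "dx": 0, "dy": 0, "dz": -0.04, "spin": 0}, {"gripper": 0, "dx": 0, "dy": 0, "dz": -0.04, "spin": 0}, {"gripper": 40, "dx": 0, "dy": 0.02, "dz": -0.03, "spin": 0}, {"gripper": 40, "dx": 0.02, "dy": 0.02, "dz": -0.03, "spin": 0}, {"gripper": 40, "dx": 0, "dy": 0, "dz": 0, "spin": 0}, {"gripper": 40, "dx": 0, "dy": 0, "dz": 0, "spin": 0}]'

```text
time: 31.95
ee_pos: [0.5535, -0.0055, 0.2257]
eef_rot: [0.762, 0.648, -0.001, -0.0]
ft_force: [0.3, -0.3, 1.3]
width: 0.0309
```

```bash
python3 - <<'E'
from h import *
st()
im=snap('wrist','w9.png')
im=snap('top','t10.png'); cv2.imwrite('pics/t10z.png',cv2.resize(im[140:250,225:425,::-1],None,fx=4,fy=4,interpolation=cv2.INTER_CUBIC))
E
```

```text
t 31.95 rack [-0.0354  0.0388] z 0.2257 yaw 80.76 Frack [0.26 0.35 1.32] w 0.0309 j [ 0.57  0.25 -0.75  1.62  0.18  1.34 -0.37]
```

View pics/t10z.png

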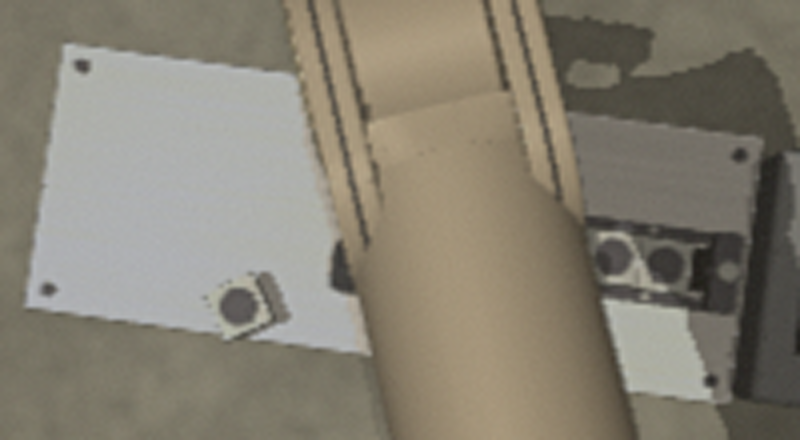

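View pics/w9.png

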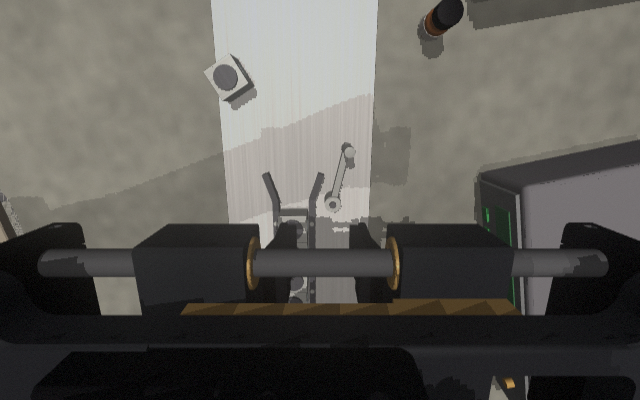

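```bash
python3 - <<'E'
from h import *
im=cv2.imread('pics/w9.png'); cv2.imwrite('pics/w9z.png',cv2.resize(im[130:225,250:390],None,fx=5.5,fy=5.5,interpolation=cv2.INTER_CUBIC))
print('post',rk(ray('wrist',(348.5,150),.076)),'hinge',rk(ray('wrist',(333,203),.036)))
E
```

```text
post [-0.071   0.0642] hinge [-0.0021  0.05  ]
```

View pics/w9z.png

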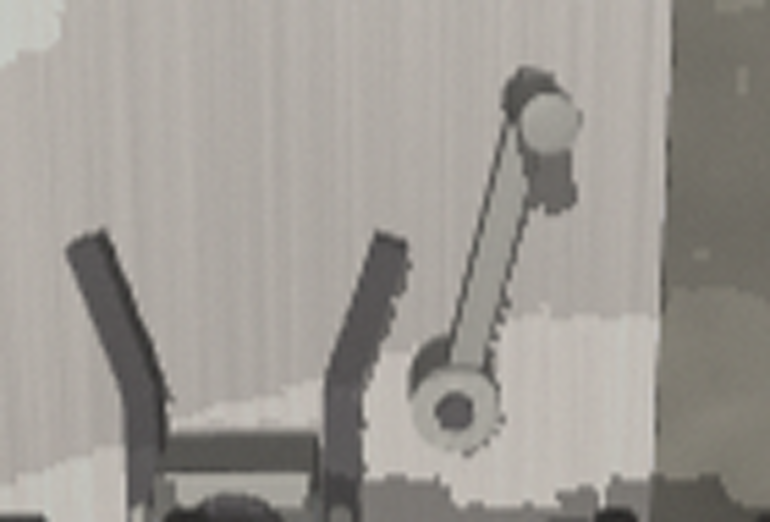

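Request:
arm_command --increments '[{"gripper": 40, "dx": 0.035, "dy": 0.026, "dz": 0, "spin": 0}, {"gripper": 40, "dx": 0, "dy": 0, "dz": 0.03, "spin": 6.4}, {"gripper": 40, "dx": 0, "dy": 0, "dz": 0.04, "spin": 6.4}, {"gripper": 40, "dx": 0, "dy": 0, "dz": 0.03, "spin": 0}, {"gripper": 40, "dx": 0, "dy": 0, "dz": 0.02, "spin": 0}, {"gripper": 40, "dx": 0, "dy": 0, "dz": 0.01, "spin": 0}, {"gripper": 40, "dx": 0, "dy": 0, "dz": 0, "spin": 0}, {"gripper": 40, "dx": 0, "dy": 0, "dz": 0, "spin": 0}]'

```text
time: 33.05
ee_pos: [0.5861, 0.0249, 0.0976]
eef_rot: [0.829, 0.559, 0.001, 0.0]
ft_force: [0.7, 0.1, 0.6]
width: 0.0349
```

```bash
python3 - <<'E'
from h import *
st()
im=snap('scene','s10.png'); cv2.imwrite('pics/s10z.png',cv2.resize(im[150:270,250:410,::-1],None,fx=5,fy=5,interpolation=cv2.INTER_CUBIC))
E
```

```text
t 33.05 rack [-0.0707  0.066 ] z 0.0976 yaw 67.93 Frack [-0.23  0.7   0.57] w 0.0349 j [ 0.44  0.44 -0.69  1.68  0.3   1.13 -0.72]
```

View pics/s10z.png

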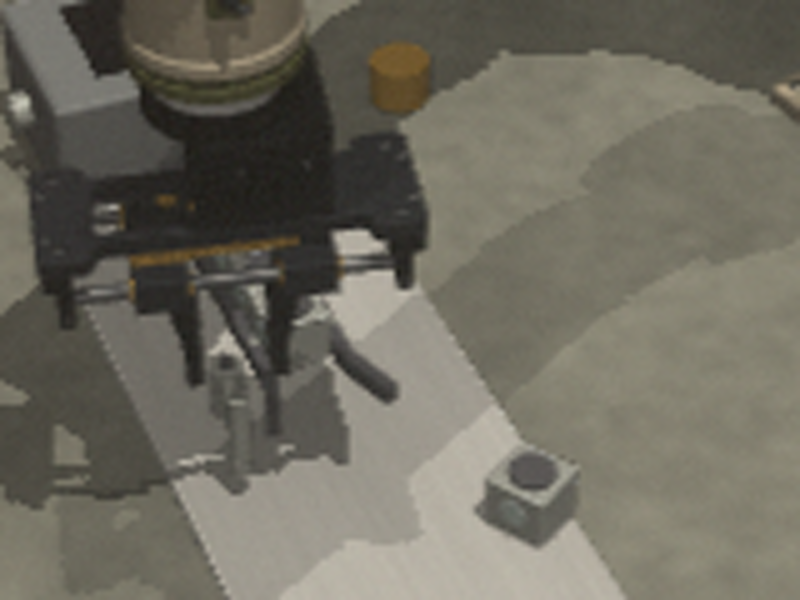

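Request:
arm_command --increments '[{"gripper": 40, "dx": 0, "dy": 0, "dz": 0.015, "spin": 0}, {"gripper": 40, "dx": 0, "dy": 0, "dz": 0.015, "spin": 0}, {"gripper": 40, "dx": 0, "dy": 0, "dz": 0.01, "spin": 0}, {"gripper": 40, "dx": 0, "dy": 0, "dz": 0.007, "spin": 0}, {"gripper": 28, "dx": 0, "dy": 0, "dz": 0, "spin": 0}, {"gripper": 28, "dx": 0, "dy": 0, "dz": 0, "spin": 0}, {"gripper": 28, "dx": 0, "dy": 0, "dz": 0, "spin": 0}, {"gripper": 28, "dx": 0, "dy": 0, "dz": 0, "spin": 0}]' --grip_force 5

```text
time: 34.1
ee_pos: [0.5856, 0.0248, 0.0499]
eef_rot: [0.829, 0.559, 0.0, 0.0]
ft_force: [0.7, 0.1, -0.2]
width: 0.0245
```

```bash
python3 - <<'E'
from h import *
st()
im=snap('scene','s11.png'); cv2.imwrite('pics/s11z.png',cv2.resize(im[150:270,250:410,::-1],None,fx=5,fy=5,interpolation=cv2.INTER_CUBIC))
# arc plan
p0=rk(read_state()['ee_pos'])
import math
H=np.array([-.0015,.05]); rr=.07
q=read_state()['eef_rot']; yaw=2*math.atan2(q[1],q[0])  # world yaw of tool x
rackyaw=math.atan2(UX[1],UX[0])
a0=math.pi-.5+.28; a1=math.pi-.5+2.07
N=16
pos=p0; y=yaw-rackyaw
step=(a1-a0)/N
for k in range(1,N+1):
    a=a0+step*k+ (math.radians(4)) 
    tgt=H+rr*np.array([math.cos(a),math.sin(a)])
    d=tgt-pos
    ex=np.array([math.cos(y),math.sin(y)]); ey=np.array([math.sin(y),-math.cos(y)])
    print(k,'dx %.4f dy %.4f spin %.2f'%(d@ex,d@ey,-math.degrees(step)), np.round(tgt,4))
    pos=tgt; y+=step
E
```

```text
t 34.1 rack [-0.0706  0.0656] z 0.0499 yaw 67.93 Frack [-0.19  0.67 -0.16] w 0.0245 j [ 0.42  0.49 -0.67  1.72  0.34  1.05 -0.75]
1 dx -0.0019 dy -0.0127 spin -6.41 [-0.0714  0.0527]
2 dx -0.0010 dy -0.0078 spin -6.41 [-0.0713  0.0449]
3 dx -0.0010 dy -0.0078 spin -6.41 [-0.0703  0.0371]
4 dx -0.0010 dy -0.0078 spin -6.41 [-0.0684  0.0295]
5 dx -0.0010 dy -0.0078 spin -6.41 [-0.0657  0.0221]
6 dx -0.0010 dy -0.0078 spin -6.41 [-0.0622  0.0152]
7 dx -0.0010 dy -0.0078 spin -6.41 [-0.0579  0.0086]
8 dx -0.0010 dy -0.0078 spin -6.41 [-0.053   0.0026]
9 dx -0.0010 dy -0.0078 spin -6.41 [-0.0473 -0.0029]
10 dx -0.0010 dy -0.0078 spin -6.41 [-0.0412 -0.0077]
11 dx -0.0010 dy -0.0078 spin -6.41 [-0.0345 -0.0118]
12 dx -0.0010 dy -0.0078 spin -6.41 [-0.0274 -0.015 ]
13 dx -0.0010 dy -0.0078 spin -6.41 [-0.0199 -0.0175]
14 dx -0.0010 dy -0.0078 spin -6.41 [-0.0123 -0.0192]
15 dx -0.0010 dy -0.0078 spin -6.41 [-0.0045 -0.0199]
16 dx -0.0010 dy -0.0078 spin -6.41 [ 0.0033 -0.0198]
```

View pics/s11z.png

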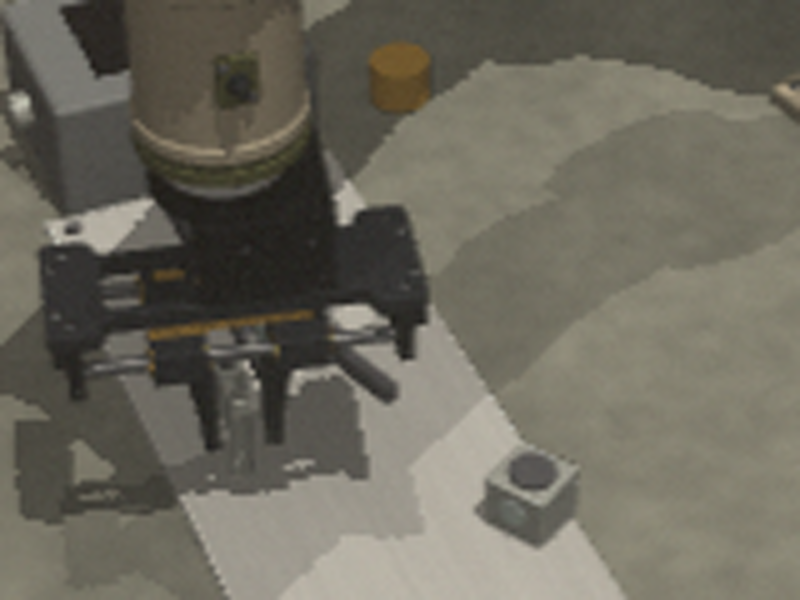

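Request:
arm_command --increments '[{"gripper": 28, "dx": -0.002, "dy": -0.0127, "dz": 0, "spin": -6.4}, {"gripper": 28, "dx": -0.001, "dy": -0.0078, "dz": 0, "spin": -6.4}, {"gripper": 28, "dx": -0.001, "dy": -0.0078, "dz": 0, "spin": -6.4}, {"gripper": 28, "dx": -0.001, "dy": -0.0078, "dz": 0, "spin": -6.4}, {"gripper": 28, "dx": -0.001, "dy": -0.0078, "dz": 0, "spin": -6.4}, {"gripper": 28, "dx": -0.001, "dy": -0.0078, "dz": 0, "spin": -6.4}, {"gripper": 28, "dx": -0.001, "dy": -0.0078, "dz": 0, "spin": -6.4}, {"gripper": 28, "dx": 0, "dy": 0, "dz": 0, "spin": 0}]'

```text
time: 35.15
ee_pos: [0.5269, 0.0212, 0.0496]
eef_rot: [0.554, 0.832, -0.0, 0.0]
ft_force: [-0.4, -0.0, -0.1]
width: 0.0245
```

```bash
python3 - <<'E'
from h import *
st()
im=snap('scene','s12.png'); cv2.imwrite('pics/s12z.png',cv2.resize(im[150:270,250:410,::-1],None,fx=5,fy=5,interpolation=cv2.INTER_CUBIC))
E
```

```text
t 35.15 rack [-0.0575  0.0082] z 0.0496 yaw 112.66 Frack [ 0.08 -0.35 -0.06] w 0.0245 j [ 0.6   0.42 -0.85  1.87  0.37  1.02 -0.01]
```

View pics/s12z.png

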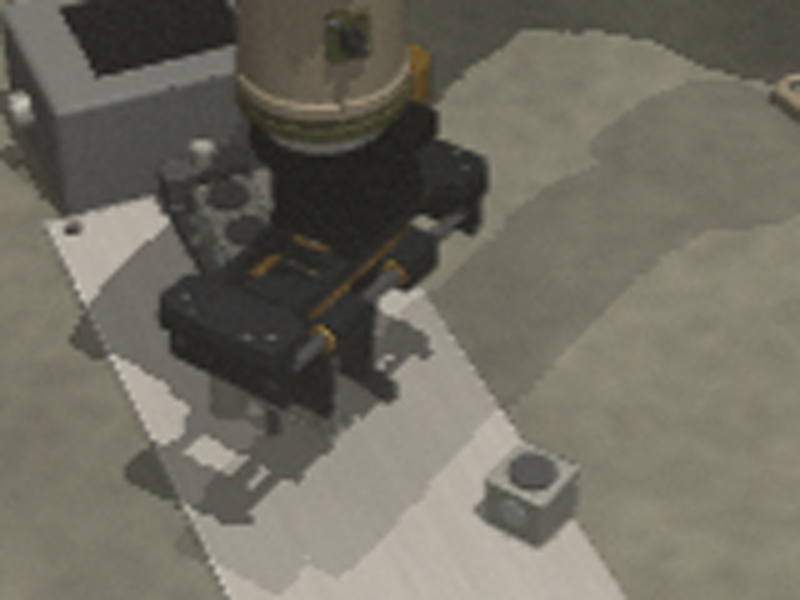

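Request:
arm_command --increments '[{"gripper": 28, "dx": -0.001, "dy": -0.0078, "dz": 0, "spin": -6.4}, {"gripper": 28, "dx": -0.001, "dy": -0.0078, "dz": 0, "spin": -6.4}, {"gripper": 28, "dx": -0.001, "dy": -0.0078, "dz": 0, "spin": -6.4}, {"gripper": 28, "dx": -0.001, "dy": -0.0078, "dz": 0, "spin": -6.4}, {"gripper": 28, "dx": -0.001, "dy": -0.0078, "dz": 0, "spin": -6.4}, {"gripper": 28, "dx": -0.001, "dy": -0.0078, "dz": 0, "spin": -6.4}, {"gripper": 28, "dx": 0, "dy": 0, "dz": 0, "spin": 0}, {"gripper": 28, "dx": 0, "dy": 0, "dz": 0, "spin": 0}]'

```text
time: 36.2
ee_pos: [0.4951, -0.0115, 0.0496]
eef_rot: [0.251, 0.968, 0.0, 0.0]
ft_force: [-1.0, -0.1, 0.3]
width: 0.0244
```

```bash
python3 - <<'E'
from h import *
st()
im=snap('scene','s13.png'); cv2.imwrite('pics/s13z.png',cv2.resize(im[150:270,250:410,::-1],None,fx=5,fy=5,interpolation=cv2.INTER_CUBIC))
snap('wrist','w13.png')
E
```

```text
t 36.2 rack [-0.0201 -0.0179] z 0.0496 yaw 150.93 Frack [ 0.22 -0.96  0.33] w 0.0244 j [ 0.81  0.41 -1.    1.94  0.4   1.01  0.68]
```

View pics/s13z.png

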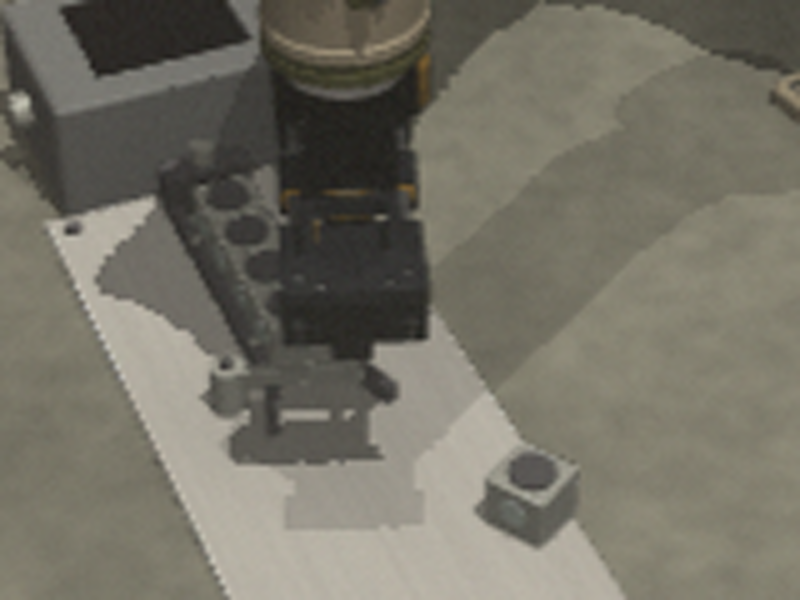

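View pics/w13.png

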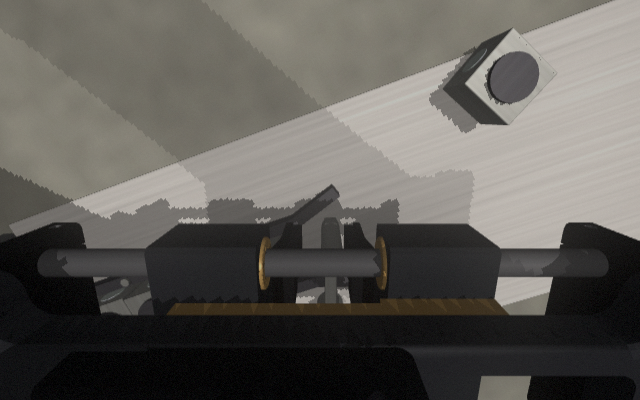

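Request:
arm_command --increments '[{"gripper": 28, "dx": -0.0005, "dy": -0.0078, "dz": 0, "spin": -6.4}, {"gripper": 28, "dx": -0.0005, "dy": -0.0078, "dz": 0, "spin": -6.4}, {"gripper": 28, "dx": 0, "dy": -0.002, "dz": 0, "spin": -3}, {"gripper": 28, "dx": 0, "dy": -0.002, "dz": 0, "spin": -3}, {"gripper": 28, "dx": 0, "dy": -0.002, "dz": 0, "spin": 0}, {"gripper": 28, "dx": 0, "dy": -0.001, "dz": 0, "spin": 0}, {"gripper": 28, "dx": 0, "dy": 0, "dz": 0, "spin": 0}, {"gripper": 28, "dx": 0, "dy": 0, "dz": 0, "spin": 0}]'

```text
time: 37.3
ee_pos: [0.4874, -0.033, 0.0495]
eef_rot: [0.088, 0.996, -0.0, -0.0]
ft_force: [-0.3, -0.2, 0.4]
width: 0.0244
```

```bash
python3 - <<'E'
from h import *
st()
im=snap('scene','s14.png'); cv2.imwrite('pics/s14z.png',cv2.resize(im[150:270,250:410,::-1],None,fx=5,fy=5,interpolation=cv2.INTER_CUBIC))
E
```

```text
t 37.3 rack [ 0.0024 -0.022 ] z 0.0495 yaw 169.91 Frack [ 0.26 -0.26  0.37] w 0.0244 j [ 0.91  0.42 -1.07  1.96  0.44  1.02  1.03]
```

View pics/s14z.png

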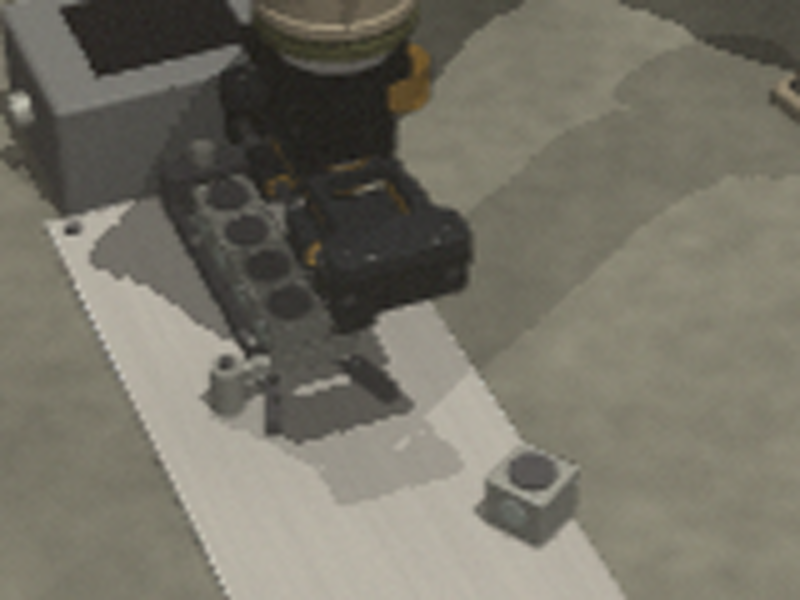

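Request:
arm_command --increments '[{"gripper": 28, "dx": 0, "dy": -0.0008, "dz": 0, "spin": 0}, {"gripper": 28, "dx": 0, "dy": -0.0008, "dz": 0, "spin": 0}, {"gripper": 28, "dx": 0, "dy": -0.0008, "dz": 0, "spin": 0}, {"gripper": 28, "dx": 0, "dy": -0.0008, "dz": 0, "spin": 0}, {"gripper": 28, "dx": 0, "dy": -0.0008, "dz": 0, "spin": 0}, {"gripper": 28, "dx": 0, "dy": 0, "dz": 0, "spin": 0}, {"gripper": 28, "dx": 0, "dy": 0, "dz": 0, "spin": 0}, {"gripper": 28, "dx": 0, "dy": 0, "dz": 0, "spin": 0}]'

```text
time: 38.35
ee_pos: [0.487, -0.0355, 0.0496]
eef_rot: [0.087, 0.996, 0.001, 0.0]
ft_force: [1.0, 7.7, -2.2]
width: 0.0246
```

```bash
python3 - <<'E'
from h import *
st()
E
```

```text
t 38.35 rack [ 0.0049 -0.022 ] z 0.0496 yaw 170.0 Frack [-7.73 -0.22 -2.16] w 0.0246 j [ 0.92  0.42 -1.07  1.96  0.43  1.01  1.04]
```

Request:
arm_command --increments '[{"gripper": 28, "dx": 0, "dy": 0.001, "dz": 0, "spin": 0}, {"gripper": 28, "dx": 0, "dy": 0.002, "dz": 0, "spin": 0}, {"gripper": 28, "dx": 0, "dy": 0.002, "dz": 0, "spin": 0}, {"gripper": 28, "dx": 0, "dy": 0.002, "dz": 0, "spin": 0}, {"gripper": 40, "dx": 0, "dy": 0, "dz": 0, "spin": 0}, {"gripper": 40, "dx": 0, "dy": 0, "dz": 0, "spin": 0}, {"gripper": 40, "dx": 0, "dy": 0, "dz": 0, "spin": 0}, {"gripper": 40, "dx": 0, "dy": 0, "dz": -0.01, "spin": 0}]'

```text
time: 39.35
ee_pos: [0.4875, -0.0301, 0.0595]
eef_rot: [0.088, 0.996, 0.0, -0.001]
ft_force: [-0.3, -0.1, -0.0]
width: 0.0344
```

Request:
arm_command --increments '[{"gripper": 40, "dx": 0, "dy": 0, "dz": -0.02, "spin": 0}, {"gripper": 40, "dx": 0, "dy": 0, "dz": -0.03, "spin": 0}, {"gripper": 40, "dx": 0, "dy": 0, "dz": -0.04, "spin": 0}, {"gripper": 40, "dx": 0, "dy": 0, "dz": -0.04, "spin": 0}, {"gripper": 40, "dx": 0, "dy": -0.04, "dz": -0.04, "spin": 0}, {"gripper": 40, "dx": 0, "dy": -0.05, "dz": 0, "spin": 0}, {"gripper": 40, "dx": 0, "dy": -0.05, "dz": 0, "spin": 0}, {"gripper": 40, "dx": 0, "dy": -0.05, "dz": 0, "spin": 0}]'

```text
time: 40.35
ee_pos: [0.4545, -0.2186, 0.2313]
eef_rot: [0.088, 0.996, -0.001, 0.001]
ft_force: [0.6, -0.2, -0.2]
width: 0.035
```

Request:
arm_command --increments '[{"gripper": 40, "dx": 0, "dy": -0.05, "dz": 0, "spin": 0}, {"gripper": 40, "dx": 0, "dy": -0.05, "dz": 0, "spin": 0}, {"gripper": 40, "dx": 0, "dy": -0.05, "dz": 0, "spin": 0}, {"gripper": 40, "dx": 0, "dy": -0.05, "dz": 0, "spin": 0}, {"gripper": 40, "dx": 0, "dy": -0.04, "dz": 0, "spin": 0}, {"gripper": 40, "dx": 0, "dy": 0, "dz": 0, "spin": 0}, {"gripper": 40, "dx": 0, "dy": 0, "dz": 0, "spin": 0}, {"gripper": 40, "dx": 0, "dy": 0, "dz": 0, "spin": 0}]'

```text
time: 41.35
ee_pos: [0.4135, -0.4523, 0.2305]
eef_rot: [0.087, 0.996, -0.0, 0.0]
ft_force: [-0.3, -0.2, -0.7]
width: 0.0344
```

```bash
python3 - <<'E'
from h import *
st()
im=snap('top','t15.png'); cv2.imwrite('pics/t15z.png',cv2.resize(im[140:250,225:425,::-1],None,fx=4,fy=4,interpolation=cv2.INTER_CUBIC))
im=snap('scene','s15.png'); cv2.imwrite('pics/s15z.png',cv2.resize(im[150:270,250:410,::-1],None,fx=5,fy=5,interpolation=cv2.INTER_CUBIC))
E
```

```text
t 41.35 rack [ 0.4281 -0.0272] z 0.2305 yaw 170.04 Frack [ 0.28 -0.29 -0.71] w 0.0344 j [ 1.47  0.46 -0.97  1.45  0.38  1.43  1.9 ]
```

View pics/t15z.png

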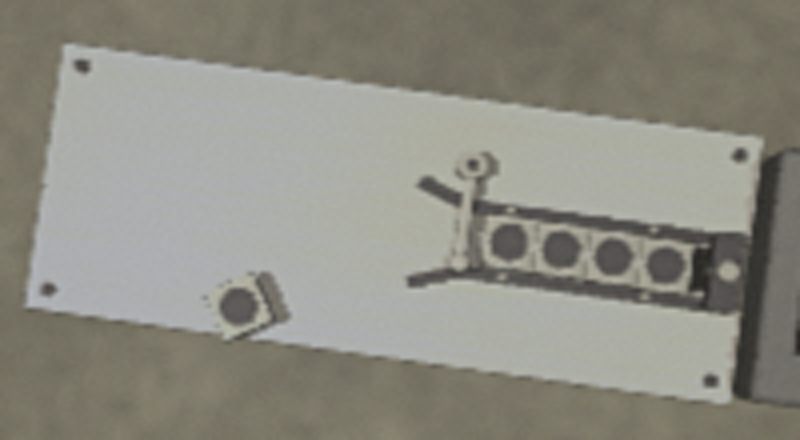

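View pics/s15z.png

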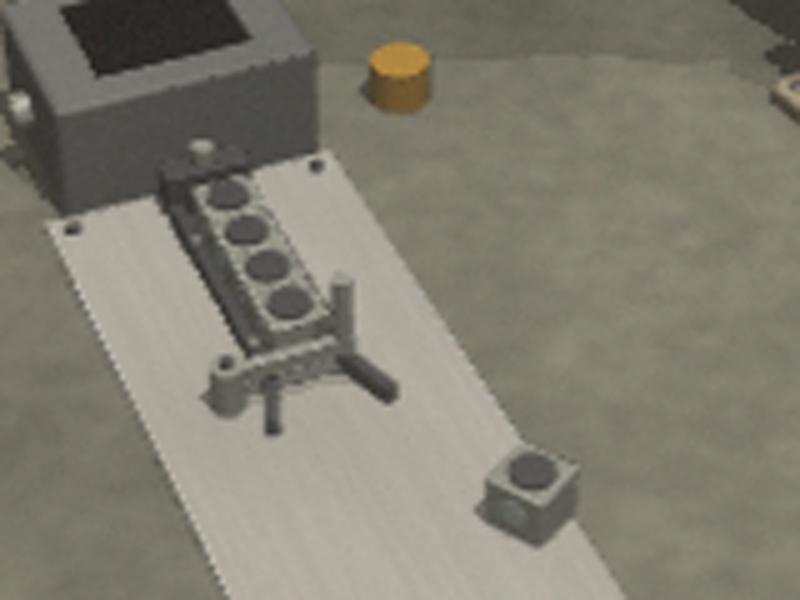

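```bash
python3 - <<'E'
from h import *
L=[rk(ray('top',z2(*p),.041)) for p in [(665,265),(613,257.5),(562,250),(511,243)]]; print(L,[np.linalg.norm(a-b).round(4) for a,b in zip(L,L[1:])])
h,p=rk(ray('top',z2(474,165),.036)),rk(ray('top',z2(457.5,263),.076)); d=p-h;print(h,p,'gate',np.arctan2(d[1],d[0])%(2*np.pi)-np.pi+.5)
im=cv2.imread('pics/t15.png');cv2.imwrite('pics/t15zz.png',cv2.resize(im[170:220,335:410],None,fx=10,fy=10,interpolation=cv2.INTER_CUBIC))
E
```

```text
[array([ 0.1386, -0.0024]), array([ 0.1028, -0.0021]), array([ 0.0676, -0.0017]), array([ 0.0323, -0.0017])] [np.float64(0.0358), np.float64(0.0352), np.float64(0.0353)]
[0.0002 0.0486] [-0.0025 -0.0219] gate 2.03251716216856
```

View pics/t15zz.png

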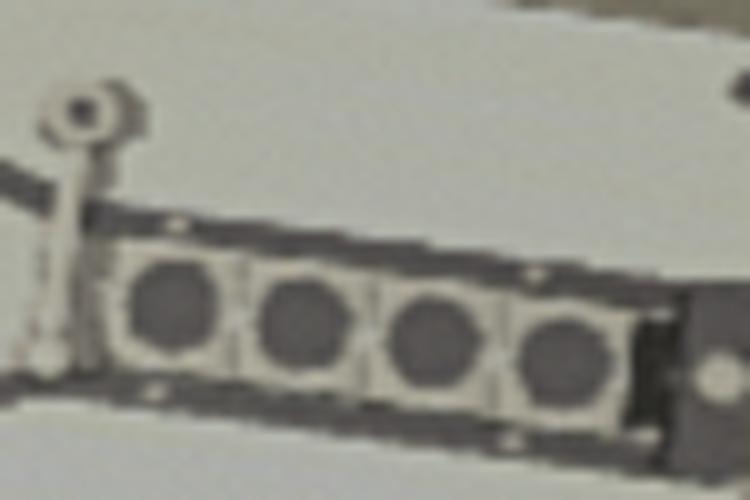

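The row is closed and home on the stop, and the gate is shut. The image gives about 2.03 rad, and it reached its limit by feel. The arm is clear, so I'm handing in.

```bash
python3 - <<'E'
from h import *
st(); print(job.close_job())
E
```

```text
t 41.45 rack [ 0.4285 -0.0274] z 0.2302 yaw 170.01 Frack [-0.36 -0.45 -0.6 ] w 0.0347 j [ 1.47  0.46 -0.96  1.45  0.38  1.43  1.9 ]
the job is handed in; nothing more can be done
None
```

I pushed the row home onto the end stop, shut the gate behind it, let go and handed in at 41.5 s. No verdict was reported.

- **Push:** I pushed with closed fingers at about 4 N. As cell 4 met the rails the force rose to about 13 N, so I backed off, raised the hand 2 mm, eased 2 mm sideways and carried on. I took this to be cell 4 catching at the lane mouth. The gripper was passing over the gate post then, but I saw no contact with it.
- **Press:** I felt the stop, stepped the force up and held about 15–16 N for over a second. The highest reading was 16.1 N. I only read the force at the end of each move call, so a short peak in between would not show.
- **Gate:** I swung it by the post until it met its limit at about 8 N, then centred the open fingers and lifted clear.
- **Last pictures:**
  - The leading cell's centre is about 138 mm in, against the 128.5 mm needed.
  - Neighbours' centres are 35–36 mm apart. Cells are 36 mm, so that is image error, and the row is closed.
  - The image gives the gate at about 2.03 rad. The feel of the limit says fully shut (2.07), and both are above 1.99.
  - The spare cell and the brass weight look unmoved. I did not measure the other bystanders.

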